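# Load a freshly lacquered tube into the curing box

### The job

Put the freshly lacquered tube away to cure. Take its carrier by the wing grip, leaving the bare carrier standing, and lower it through the keyhole port in the curing box's sloping lid: nothing may touch the port's rim and the wet lacquer may touch nothing at all. Set the T-foot in the slot of the rail below until the collar seats, slide it along into the narrow end of the port until you feel it press firmly against the stop, without shoving the stop away, then turn it a quarter turn so that the foot locks across the slot, and let go.

Things in the scene. Friction and masses are not known exactly. Their poses are not given: they have to be found in the camera images.
- carrier: steel work carrier that holds the wet tube, 175 mm long overall, 0.2 to 0.33 kg, standing upright in one of the stand's two holes. Origin: on its axis at the underside of its collar; z runs along the axis to the grip. Collar: disc 46 mm across, z 0 to 6 mm; spindle above it 12 mm across, neck below it 16 mm. A half turn about z changes nothing
- carrier_grip (a point): middle of the carrier's grip, a flat wooden wing on top: 14 mm thick (carrier x), 44 mm wide (carrier y), 34 mm high, at carrier z 140 mm. Its width shows which way the T-foot lies
- carrier_foot (a point): middle of the underside of the T-foot, at carrier z -17.5 mm. Foot: 18 mm (x) by 30 mm (y) by 8 mm high, 9.5 mm below the collar. It enters the slot with its 30 mm along it and is held under the lips once turned across it, either way round
- lacquered_tube: the wet tube, near black, 40 mm across and 60 mm long, fixed round the carrier's spindle from carrier z 10.5 to 70.5 mm (its frame is the carrier's). Must touch nothing
- bare_carrier: the same carrier without a tube, in the other hole of the stand; to be left standing
- stand: wooden stand block 164 x 66 x 30 mm, fixed, on the work table. Two holes 37 mm across, 100 mm apart along its x axis, in which the carriers stand with their collars on top. Origin: centre of its underside, z up
- curing_box: plywood box 200 (x) x 220 (y) mm, fixed, on the right-hand desk, whose top lies 4 mm below the work table; closed all round; 85 mm high at its front (-x, towards the robot), 178 mm at its back. Its milky clear lid slopes at 25 degrees, rising away from the robot. Origin: centre of its underside, z up
- port_rim: black rubber edging, 9 mm thick, of the keyhole port in the lid; its frame is the rail's, its mid plane at z 84 mm there. A narrow slot for the spindle, clear from x -15 to 15 mm, runs from the left (+y) side of the wide opening to y 61 mm
- port_centre (a point): centre of the port's wide opening, 60 x 60 mm clear with corners cut by 10 mm; in the rail's frame at x 0, y -35, z 84 mm. Axes as the rail's
- rail: aluminium T-slot rail fixed in the box parallel to the lid, y -100 to 100 mm, 54 mm wide. Origin: middle of the slot on top of the lips; x up the slope, y along the slot to the left, z square out through the lid, 25 degrees off vertical. Slot 22 mm wide, lead-in 28 mm at the top; lips 8 mm thick; channel below 38 mm wide, 12 mm deep. Seated: collar on the lips, carrier origin at x 0, z 0
- stop_block: steel stop clamped on the rail to the left, at rail y 43 to 65 mm, different each time: block 50 (x) x 18 (y) x 14 mm. Origin: on the face that meets the collar, level with the lips; axes as the rail's. Touching it, the carrier's axis is 23 mm to its right (-y). It slips if pushed with 25 N or more
There are look-alikes about, which are no part of the job. Leave any orange look-alike of the bare_carrier alone.

How it is judged:
On the way, in this order (a step that is already met when the one before it is completed fails the run):
1. the carrier with the tube is lifted out of the stand (z of carrier in the frame of stand above 0.08 m), for 0.1 s.
2. it is through the port and its collar is seated on the rail, T-foot along the slot, below the wide opening (z of carrier in the frame of rail between -0.003 and 0.003 m and x of carrier in the frame of rail between -0.005 and 0.005 m and angle between the z axis of carrier and the z axis of rail, either way round below 0.1 rad and y of carrier in the frame of rail below 0 m and angle between the y axis of carrier and the y axis of rail, either way round below 0.3 rad), for 0.1 s.
3. it has been slid along and pressed firmly against the stop (z of carrier in the frame of rail between -0.003 and 0.003 m and x of carrier in the frame of rail between -0.005 and 0.005 m and angle between the z axis of carrier and the z axis of rail, either way round below 0.1 rad and y of carrier in the frame of stop_block between -0.0265 and -0.02 m and contact force between carrier and stop_block above 2 N), for 0.1 s.
4. it is turned a quarter turn at the stop (z of carrier in the frame of rail between -0.003 and 0.003 m and x of carrier in the frame of rail between -0.005 and 0.005 m and angle between the z axis of carrier and the z axis of rail, either way round below 0.1 rad and y of carrier in the frame of stop_block between -0.0265 and -0.02 m and angle between the y axis of carrier and the x axis of rail, either way round below 0.26 rad), for 0.1 s.
At the end, for the whole second after the job is handed in: The carrier rests released in the rail: collar seated within 3 mm, axis within 0.1 rad of square, T-foot within 15 degrees of square across the slot, collar within 3.5 mm of the stop, which has moved less than 3 mm; the bare carrier stands where it stood (20 mm) (all of step 4 and linear speed of carrier below 0.01 m/s and distance of stop_block from where it was at the start of the episode below 0.003 m and angle between bare_carrier's own z axis and vertical below 0.1 rad and distance of bare_carrier from where it was at the start of the episode below 0.02 m); the robot touches nothing.
It fails at once if the port's rim is touched (over 0.5 N) (contact force between port_rim and anything else above 0.5 N).
It fails at once if the wet lacquer touches something (over 0.3 N) (contact force between lacquered_tube and anything else above 0.3 N).
It fails at once if the stop is shoved 3 mm or more (distance of stop_block from where it was at the start of the episode above 0.003 m).
It fails at once if the bare carrier is knocked over (angle between bare_carrier's own z axis and vertical above 0.35 rad).
It also fails if it takes over 53 s, if anything falls off the work surface, if the arm or the gripper's body presses on something with over 40 N, if the wrist force passes 120 N, or if a joint passes its speed limit or range.

### The arm

A 6-joint arm with a two-finger parallel gripper is mounted at the origin on a cart in front of the work surface, level with it; the furniture and walls round the work are solid. World frame = base frame: x ahead of the robot, y to its left, z up, the work surface at z = 0. Lengths are in m, angles in rad, forces in N, time in s.
With the tool pointing down it reaches from about 0.375 to 0.9 m from the base axis. Payload 3.1 kg.
Tool frame: the origin (TCP) lies at the very end of the fingers, on their centre line; the grasp point (between the pads) lies robot.grasp_offset behind it (robot.grasp_offset is the distance from the TCP to the grasp point, in m); z points along the fingers, y is the direction in which the jaws open and shut (so a half turn about z gives the same grasp; the last joint's range is limited). The gripper opens to 87 mm and grips with 3 to 60 N. Pads are 19 mm wide; open, the fingers measure 117 mm over their backs; the gripper's body (75 mm by 190 mm) begins 51 mm behind the grasp point.
Start: joints at [-1.284, 0.527, 1.433, -0, 1.181, -0.178], TCP at [0.281, -0.558, 0.223] pointing down, gripper open.
Joint ranges: [-3.08, 3.08], [-0.75, 2.2], [0.22, 2.44], [-1.43, 4.57], [0, 2.65], [-2.85, 2.85]. Speed limits (rad/s): [2.79, 2.79, 3.14, 3.14, 3.14, 3.14].

### API

Orientations are given as a unit quaternion [x, y, z, w].
In Python, from rig import robot gives the robot as it stands.
- The arm moves only by the tool drive_tool, never from a script. Its argument "targets" is one flat list of numbers, 6 for each row, row after row: the shift along the tool's x, y, z in cm, then the turn, a rotation vector about the tool's x, y, z in degrees. A call has 1 to 12 rows; each row is the pose to reach, as a shift and turn from the pose commanded when the call began, along the tool's axes at that moment; what a row does not reach only later rows make up. A row lasts 1/12 s, in which the tool goes at most 41.7 mm and 7.16 degrees, less where a joint would pass 70% of its speed; a pose out of reach is approached as far as the arm can. A call with a gripper value outside its range is refused whole. "grip" is the gripper command: -1 is fully open, 1 is shut, values between are in proportion, set as the call begins (left out, the last holds). The fingers move at their own pace and stop on an object; "squeeze" is the grip in N (left out, the last holds). Time passes only in rows, so rows that repeat a pose let the fingers close. It gives the time, the measured TCP pose, the force and the opening at its end, in the units of the state.
- robot.get_obs(): the state, without advancing time (a new reading comes with each control period).
- robot.camera(name): name is "scene" or "top" or "wrist"; returns (picture, depth): 420x560x3 uint8, red, green, blue; 420x560 float32, m along the optical axis (not along the pixel's ray), 0 where there is no reading.
- robot.calibration(name): a dict with "mtx" (3x3 intrinsics, pixels), "distortion" ([k1, k2, p1, p2, k3] as OpenCV has them; the pictures are not rectified), "R" (3x3) and "t" (3): a world point X has camera coordinates R X + t; the wrist camera has in their place "hand_eye" (4x4, takes a point from camera to tool coordinates, whose origin is the TCP and whose axes are the flange's). Camera axes: x right, y down, z forward; pixel columns grow to the right and rows downward; lengths in m; the calibration is good to about 2 mm. A picture is of the moment at which its call begins: read the wrist's pose just before it. calibration takes no time and is no camera call.
- robot.hand_in(): hands the job in, once; it reports no verdict.
The state is a dict: "time": time; "q": joint angles; "joint_velocities": joint speeds; "joint_torque": joint torques, N m; "position": TCP position; "tool_rot": TCP orientation; "ft_force": force on the tool from outside, world axes, zero at the start; "moment": the same for the moment, N m; "grip_width": finger opening in m.
Only numpy, scipy, OpenCV 4.12 (cv2) and the standard library are available. Lean on these libraries where they do the work, as an engineer would, in place of code of your own. Each camera call takes 0.05 s, during which the arm holds its last target.

## Working session

There is one attempt and no reset: what is moved stays moved. The work goes in short steps, Python scripts to look and compute and a tool call to move; the robot and the scene stay as the last step left them, time stands still between calls to the robot, and variables do not carry over. Pictures are saved under pics/ and viewed, and the job is handed in when it is done.

Besides the shell and the picture viewer there is one more tool, called after "Call:" as name(argument=value, ...), one argument or row to a line, values as JSON. drive_tool: Moves the arm, as the interface text tells. Its arguments: {"type":"object","properties":{"targets":{"type":"array","items":{"type":"number"}},"grip":{"type":"number"},"squeeze":{"type":"number"}},"required":["targets"]}

```bash
ls; mkdir -p pics; cat > h.py <<'E'
import numpy as np,cv2
from rig import robot
from scipy.spatial.transform import Rotation as Ro
E
python3 - <<'E'
from h import *
print(robot.get_obs(), robot.grasp_offset)
for n in ["scene","top"]:
    p,d=robot.camera(n); cv2.imwrite(f"pics/{n}0.png",p[:,:,::-1]); np.save(f"{n}0d.npy",d); np.save(f"{n}0.npy",p)
    print(n,robot.calibration(n))
o=robot.get_obs();p,d=robot.camera("wrist");cv2.imwrite("pics/wrist0.png",p[:,:,::-1]);print(robot.calibration("wrist"))
E
```

```text
pics
{'time': 0.0, 'q': array([-1.28348685e+00,  5.28438684e-01,  1.43389896e+00, -3.29496193e-05,
        1.18141522e+00, -1.78464130e-01]), 'joint_velocities': array([ 0.00041564,  0.00024347, -0.00027808, -0.00050419, -0.00016987,
       -0.00066943]), 'joint_torque': array([ 3.89299294e-04, -4.40039563e+01, -1.76594871e+01,  6.32791780e-02,
        5.82944811e-02, -1.56712913e-04]), 'position': array([ 0.28052176, -0.55768336,  0.2215896 ]), 'tool_rot': array([ 9.73002198e-01,  2.30793320e-01, -7.39654154e-05, -1.07767662e-03]), 'ft_force': array([0.20990294, 0.11678406, 0.26372499]), 'moment': array([ 0.00439783, -0.02544747, -0.00677247]), 'grip_width': 0.0870835303247189} 0.0187
scene {'mtx': array([[472.16419648,   0.        , 282.24674428],
       [  0.        , 472.16419648, 210.35597012],
       [  0.        ,   0.        ,   1.        ]]), 'distortion': array([-0.01105285,  0.        ,  0.        ,  0.        ,  0.        ]), 'R': array([[ 0.58335187, -0.81200119,  0.01883258],
       [-0.4632894 , -0.35169869, -0.8134316 ],
       [ 0.66713082,  0.46579191, -0.58135563]]
[... 416 characters left out ...]
   [ 0.13991491,  0.04042295, -0.98933806]]), 't': array([0.07193095, 0.55045582, 1.84730155])}
{'mtx': array([[302.46527673,   0.        , 275.47578984],
       [  0.        , 302.46527673, 209.5505692 ],
       [  0.        ,   0.        ,   1.        ]]), 'distortion': array([-0.04608893,  0.        ,  0.        ,  0.        ,  0.        ]), 'hand_eye': array([[ 4.22289815e-04, -9.58643893e-01, -2.84607990e-01,
         7.74185191e-02],
       [ 9.99999865e-01,  4.91311555e-04, -1.71123320e-04,
        -9.82758004e-04],
       [ 3.03877520e-04, -2.84607879e-01,  9.58643971e-01,
        -1.62115789e-01],
       [ 0.00000000e+00,  0.00000000e+00,  0.00000000e+00,
         1.00000000e+00]])}
```

View pics/scene0.png

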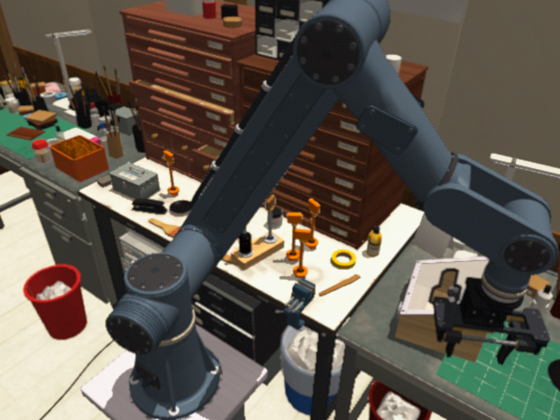

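View pics/top0.png

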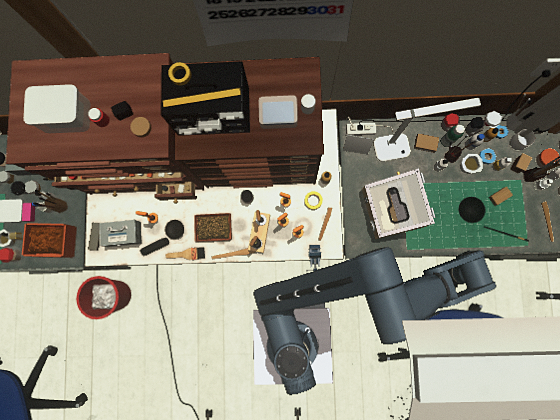

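View pics/wrist0.png

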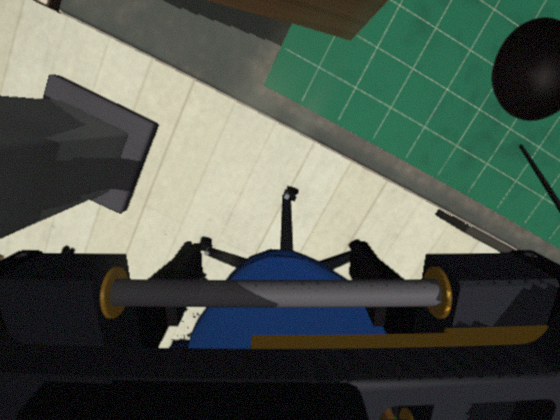

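```bash
python3 - <<'E'
from h import *
p=np.load("top0.npy")[:,:,::-1]
cv2.imwrite("pics/topA.png",cv2.resize(p[170:270,220:340],None,fx=6,fy=6,interpolation=cv2.INTER_CUBIC))
cv2.imwrite("pics/topB.png",cv2.resize(p[160:255,350:450],None,fx=6,fy=6,interpolation=cv2.INTER_CUBIC))
p=np.load("scene0.npy")[:,:,::-1]
cv2.imwrite("pics/scA.png",cv2.resize(p[180:290,210:340],None,fx=5,fy=5,interpolation=cv2.INTER_CUBIC))
E
```

```text
(no output)
```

View pics/topA.png

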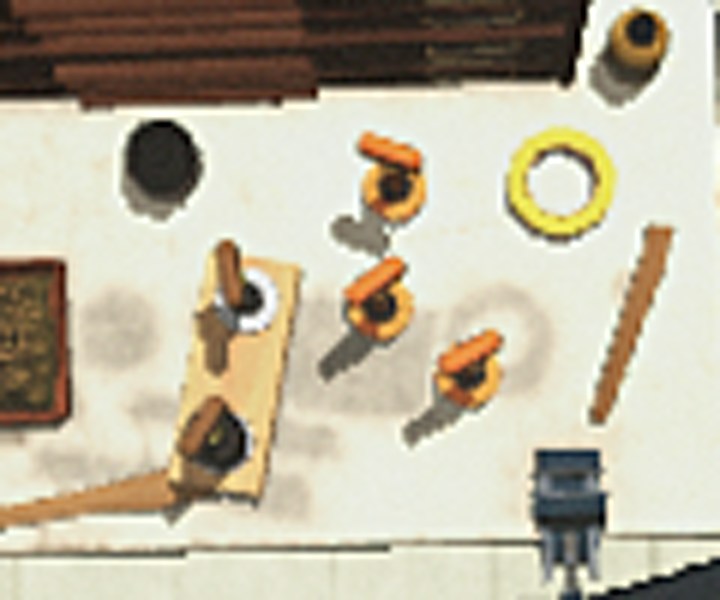

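View pics/topB.png

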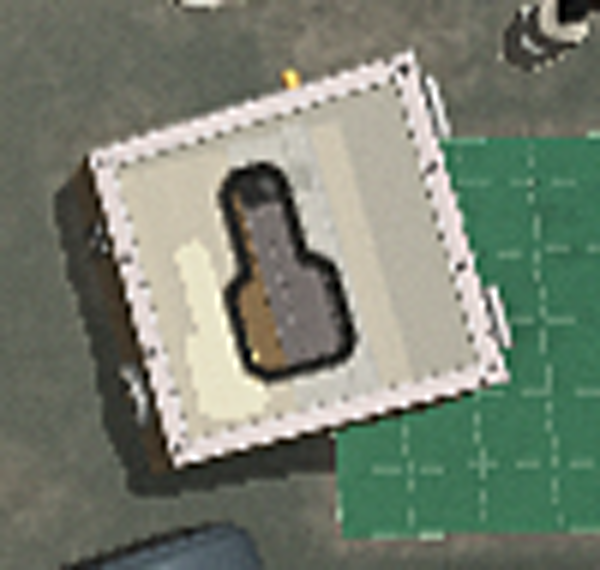

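View pics/scA.png

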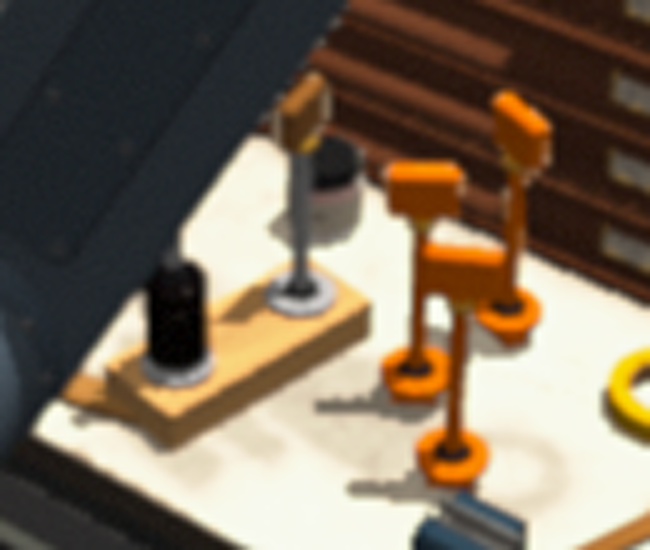

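```bash
cat >> h.py <<'E'
def fixed(name):
    c=robot.calibration(name); return c["mtx"],c["distortion"],c["R"],c["t"]
def wristpose(c,pos,quat):
    Rt=Ro.from_quat(quat).as_matrix(); H=c["hand_eye"]
    Rcw=Rt@H[:3,:3]; o=Rt@H[:3,3]+pos
    return c["mtx"],c["distortion"],Rcw.T,-Rcw.T@o
def ray(cam,uv):
    K,D,R,t=cam
    n=cv2.undistortPoints(np.array(uv,float).reshape(-1,1,2),K,D).reshape(-1,2)
    d=np.c_[n,np.ones(len(n))]
    return -R.T@t, d@R   # origin, dirs (world), scaled depth 1
def onz(cam,uv,z):
    o,d=ray(cam,uv); s=(z-o[2])/d[:,2]; return o+d*s[:,None]
def ondepth(cam,uv,dep):
    o,d=ray(cam,uv); return o+d*np.atleast_1d(dep)[:,None]
def proj(cam,X):
    K,D,R,t=cam
    return cv2.projectPoints(np.array(X,float).reshape(-1,3),cv2.Rodrigues(R)[0],t,K,D)[0].reshape(-1,2)
E
python3 - <<'E'
from h import *
np.set_printoptions(precision=4,suppress=True)
c=fixed("top");d=np.load("top0d.npy")
def A(l):return [(220+x/6,170+y/6) for x,y in l]
def B(l):return [(350+x/6,160+y/6) for x,y in l]
print("stand top corners",onz(c,A([(212,258),(302,268),(260,500),(172,488)]),0.03))
print("bare wing top",onz(c,A([(228,262)]),0.19),"wet wing",onz(c,A([(208,425)]),0.19))
print("collars",onz(c,A([(245,300),(218,440)]),0.036))
for n,uv in [("lid corners",B([(100,160),(405,60),(500,375),(180,460)])),("port",B([(255,185),(290,310)]))]:
    dep=[d[int(round(v)),int(round(u))] for u,v in uv]
    print(n,ondepth(c,uv,dep))
E
```

```text
stand top corners [[0.549  0.138  0.03  ]
 [0.5399 0.075  0.03  ]
 [0.3789 0.1081 0.03  ]
 [0.3889 0.1691 0.03  ]]
bare wing top [[0.5239 0.1142 0.19  ]] wet wing [[0.4197 0.1292 0.19  ]]
collars [[0.5179 0.115  0.036 ]
 [0.4209 0.1359 0.036 ]]
lid corners [[ 0.634  -0.3228  0.0899]
 [ 0.6756 -0.5064  0.18  ]
 [ 0.4699 -0.5515  0.1802]
 [ 0.4286 -0.3633  0.0968]]
port [[ 0.6201 -0.4341  0.0517]
 [ 0.5337 -0.4546  0.0425]]
```

```bash
cat >> h.py <<'E'
np.set_printoptions(precision=4,suppress=True)
TILT=np.radians(25)
def railR(yaw):
    return (Ro.from_euler('z',yaw)*Ro.from_euler('y',-TILT)).as_matrix() # x up slope
def delta(pos,Rm,o=None):
    """row for target TCP pose"""
    o=o or robot.get_obs()
    R0=Ro.from_quat(o["tool_rot"]).as_matrix()
    s=R0.T@(np.array(pos)-o["position"])*100
    r=Ro.from_matrix(R0.T@Rm).as_rotvec(degrees=True)
    return np.round(np.r_[s,r],2)
def toolR(xdir,zdir):
    z=np.array(zdir)/np.linalg.norm(zdir); x=np.array(xdir)-np.dot(xdir,z)*z; x/=np.linalg.norm(x)
    return np.c_[x,np.cross(z,x),z]
E
python3 - <<'E'
from h import *
c=fixed("top")
R=railR(np.radians(-78.8)); print(R)
L=np.array([[0.634,-0.3228,0.0899],[0.6756,-0.5064,.18],[.4699,-.5515,.1802],[.4286,-.3633,.0968]])
n=R[:,2]; print(L@n); h=np.mean(L@n)
o,d=ray(c,[(350+290/6,160+318/6),(350+258/6,160+190/6)])
P=o+d*((h-o@n)/(d@n))[:,None]; print(P)
pc=P[0]
pos=pc+n*0.166
print(pos,delta(pos,toolR(R[:,1],-n)))
E
```

```text
[[ 0.176   0.981  -0.0821]
 [-0.889   0.1942  0.4146]
 [ 0.4226 -0.      0.9063]]
[-0.1044 -0.1023 -0.1039 -0.0981]
[[ 0.5166 -0.4333  0.1323]
 [ 0.6022 -0.4178  0.1329]]
[ 0.503  -0.3645  0.2828] [ 28.56  -7.29  -6.08 -24.94  -3.38  15.24]
```

Call:
drive_tool(
  targets=[0, 0, -5, 0, 0, 0, 14, -3.5, -6, -6, -1, 4, 28.5, -7.3, -6, -12, -2, 8, 28.5, -7.3, -6, -25, -3.4, 15.2, 28.5, -7.3, -6, -25, -3.4, 15.2, 28.5, -7.3, -6, -25, -3.4, 15.2, 28.5, -7.3, -6, -25, -3.4, 15.2, 28.5, -7.3, -6, -25, -3.4, 15.2, 28.5, -7.3, -6, -25, -3.4, 15.2, 28.5, -7.3, -6, -25, -3.4, 15.2, 28.5, -7.3, -6, -25, -3.4, 15.2],
  grip=0,
)

```text
time: 1.07
position: [0.5034, -0.3639, 0.2823]
tool_rot: [0.971, 0.097, 0.021, 0.217]
ft_force: [0.0, -0.2, -0.3]
grip_width: 0.0437
```

```bash
cat >> h.py <<'E'
def snap(name,tag):
    import pickle
    o=robot.get_obs(); p,d=robot.camera(name)
    cv2.imwrite(f"pics/{tag}.png",p[:,:,::-1]); pickle.dump((o,p,d),open(f"{tag}.pkl","wb")); return o,p,d
def load(name,tag):
    import pickle
    o,p,d=pickle.load(open(f"{tag}.pkl","rb"))
    c=wristpose(robot.calibration("wrist"),o["position"],o["tool_rot"]) if name=="wrist" else fixed(name)
    return c,p,d
E
python3 - <<'E'
from h import *
o,p,d=snap("wrist","w1"); print(o["time"],o["position"],o["q"],o["ft_force"])
E
```

```text
1.0667 [ 0.5034 -0.3639  0.2823] [-0.6695  0.3668  1.6253 -0.3773  0.8426  0.9113] [ 0.0121 -0.178  -0.3399]
```

View pics/w1.png

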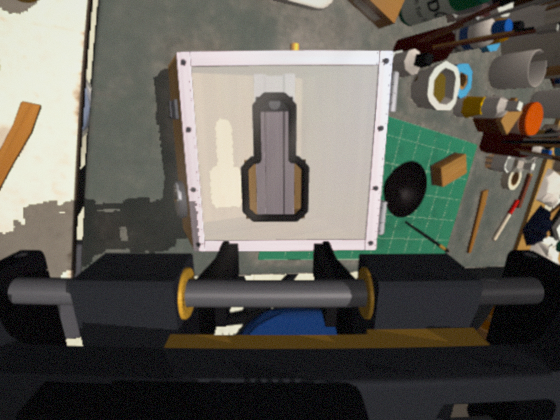

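```bash
python3 - <<'E'
from h import *
c,p,d=load("wrist","w1")
cv2.imwrite("pics/w1c.png",cv2.resize(p[60:235,215:335,::-1],None,fx=5,fy=5,interpolation=cv2.INTER_CUBIC)[:,:])
cv2.imwrite("pics/w1c.png",cv2.resize(p[80:230,225:325,::-1],None,fx=4,fy=4,interpolation=cv2.INTER_CUBIC))
cv2.imwrite("pics/w1d.png",cv2.resize(p[75:145,235:320,::-1],None,fx=8,fy=8,interpolation=cv2.INTER_CUBIC))
E
```

```text
(no output)
```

View pics/w1c.png

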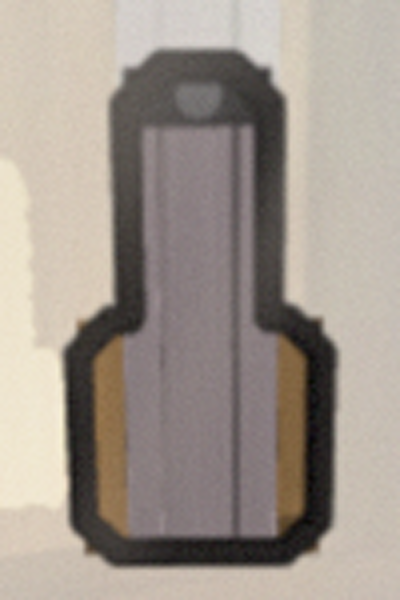

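View pics/w1d.png

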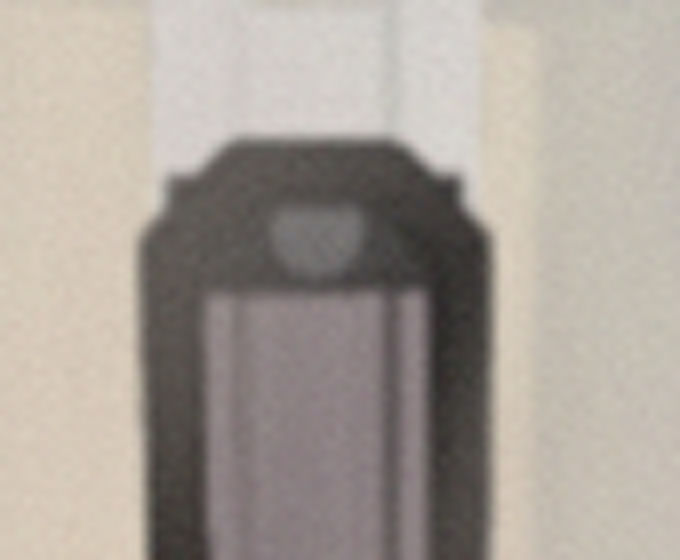

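```bash
python3 - <<'E'
from h import *
c,p,d=load("wrist","w1")
o=ray(c,[(280,200)])[0]
def pts(us,vs):
    uv=np.array([(u,v) for u in us for v in vs]); dep=d[uv[:,1],uv[:,0]]
    return ondepth(c,uv,dep)
def plane(P):
    m=np.median(P,0); 
    for k in range(3):
        q=P-P.mean(0); _,_,V=np.linalg.svd(q,full_matrices=False); n=V[2]*np.sign(V[2,2]); r=q@n
        P=P[abs(r)<max(2*r.std(),.0005)]
    return n,P.mean(0)@n,r.std(),len(P)
R=railR(np.radians(-78.8))
lip=np.r_[pts(range(262,265),range(135,205)),pts(range(287,292),range(165,205))]
n,h,s,k=plane(lip);print("lips",n,h,s,k, "with R:",np.median(lip@R[:,2]))
lip2=pts(range(287,292),range(165,205));print(np.median(lip2@R[:,2]),lip2.mean(0))
lid=np.r_[pts(range(190,215),range(90,230,5)),pts(range(330,365),range(90,230,5))]
n,h,s,k=plane(lid);print("lid",n,h,s,k,np.median(lid@R[:,2]))
rim=pts(range(247,249),range(170,205));print("rim",np.median(rim@R[:,2]))
fl=pts(range(265,280),range(135,205));print("slot floor",np.median(fl@R[:,2]))
st=pts(range(270,280),range(104,110));print("stop",np.median(st@R[:,2]),st.mean(0))
print("norm yaw",np.degrees(np.arctan2(-n[1],-n[0])),np.degrees(np.arccos(n[2])))
E
```

```text
lips [-0.0849  0.4137  0.9064] -0.19863655545783293 0.0007051517771485854 384 with R: -0.19756542024927154
-0.19761783567452407 [ 0.5173 -0.4915  0.0537]
lid [-0.0829  0.4101  0.9083] -0.10936656072104241 0.0009559184074291625 1497 -0.11122018311335355
rim -0.11093819712525205
slot floor -0.21737209968581922
stop -0.17388241873235044 [ 0.6148 -0.4427  0.0658]
norm yaw -78.5772754699403 24.729910813388443
```

```bash
cat > fit.py <<'E'
from h import *
from scipy.optimize import least_squares
c,p,d=load("wrist","w1")
def W(x,y): return (225+x/4,80+y/4)
zb=.0795
# lines: image pts lying on rail-frame lines (axis,value,z)
obs=[('x',-.03,zb,W(95,400)),('x',-.03,zb,W(97,490)),('x',.03,zb,W(305,400)),('x',.03,zb,W(303,490)),
('x',-.015,zb,W(140,180)),('x',-.015,zb,W(145,300)),('x',.015,zb,W(257,180)),('x',.015,zb,W(256,300)),
('x',-.027,0,W(128,500)),('x',.027,0,W(276,500)),('x',-.027,0,W(125,400)),('x',.027,0,W(277,400)),
('y',-.065,zb,W(150,538)),('y',-.065,zb,W(250,538))]
def res(q,h=-.1976,full=False):
    R=railR(q[0]); O=R@np.array([0,0,h])+R[:,0]*q[1]+R[:,1]*q[2]
    r=[]
    for a,v,z,uv in obs:
        o,dd=ray(c,[uv]); o=R.T@(o-O); dd=R.T@dd[0]
        P=o+dd*(z-o[2])/dd[2]; r.append((P[0 if a=='x' else 1]-v)*1000)
    return (np.array(r),R,O) if full else np.array(r)
if __name__=="__main__":
    s=least_squares(res,[np.radians(-78.8),.45,.45]); r,R,O=res(s.x,full=True)
    print(np.degrees(s.x[0]),s.x,O); print(r)
    def P(x,y,z): return O+R@np.array([x,y,z])
    # expected z from box: lid
    print("port c",P(0,-.035,.084))
    for n,uv,z in [("stop front edge top",(235+320/8,75+290/8),.014),("stop front lips",(235+320/8,75+290/8),0),("slot end",W(200,85),.0885),("y-5",W(145,325),zb),("y-15 cut",W(95,365),zb)]:
        o,dd=ray(c,[uv]);o=R.T@(o-O);dd=R.T@dd[0];print(n,o+dd*(z-o[2])/dd[2], "cam",o)
    q=p.copy()
    k=lambda L:[tuple(np.round(v*4).astype(int)) for v in proj(c,[P(*a) for a in L])]
    q=cv2.resize(q[:,:,::-1],None,fx=4,fy=4,interpolation=cv2.INTER_CUBIC)
    for z,col in [(.0795,(0,255,0)),(.0885,(0,0,255))]:
        L=[(-.03,-.055,z),(-.02,-.065,z),(.02,-.065,z),(.03,-.055,z),(.03,-.015,z),(.02,-.005,z),(.015,-.005,z),(.015,.061,z),(-.015,.061,z),(-.015,-.005,z),(-.02,-.005,z),(-.03,-.015,z)]
        cv2.polylines(q,[np.array(k(L))],True,col,1)
    for x in(-.027,-.014,-.011,.011,.014,.027): cv2.polylines(q,[np.array(k([(x,-.1,0),(x,.1,0)]))],False,(255,0,0),1)
    cv2.imwrite("pics/fit.png",q[300:900,900:1300])
    np.savez("rail.npz",R=R,O=O)
E
python3 fit.py
```

```text
-77.92043602116262 [-1.36    0.5367  0.4498] [ 0.5591 -0.4632  0.0477]
[-0.2025 -0.537  -0.0886 -0.2734 -0.9061 -0.2561  0.9706  0.7876  0.3764
 -0.11    0.2965 -0.0575  0.1483 -0.1483]
port c [ 0.5174 -0.4358  0.1239]
stop front edge top [0.0006 0.0532 0.014 ] cam [0.0002 0.0444 0.4205]
stop front lips [0.0007 0.0535 0.    ] cam [0.0002 0.0444 0.4205]
slot end [0.0007 0.0616 0.0885] cam [0.0002 0.0444 0.4205]
y-5 [-0.0154 -0.002   0.0795] cam [0.0002 0.0444 0.4205]
y-15 cut [-0.0299 -0.0131  0.0795] cam [0.0002 0.0444 0.4205]
```

View pics/fit.png

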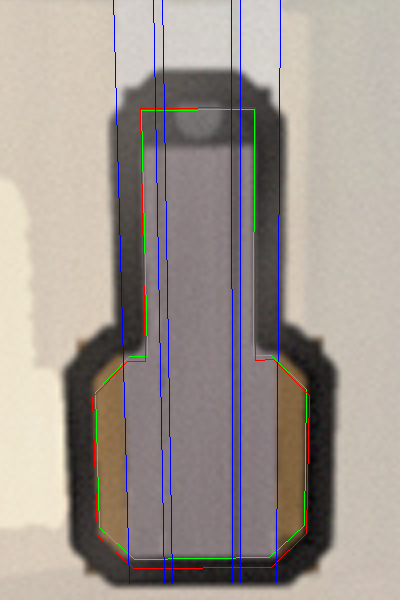

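```bash
python3 - <<'E'
from h import *
a=np.radians(138)
print(delta([.42,.136,.31],toolR([np.cos(a),np.sin(a),0],[0,0,-1])))
E
```

```text
[   1.73  -44.74  -24.05   13.81   27.72 -124.26]
```

Call:
drive_tool(
  targets=[0.9, -22, -14, 7, 14, -62, 0.9, -22, -14, 7, 14, -62, 0.9, -22, -14, 7, 14, -62, 0.9, -22, -14, 7, 14, -62, 0.9, -22, -14, 7, 14, -62, 1.7, -44.7, -24, 13.8, 27.7, -124.3, 1.7, -44.7, -24, 13.8, 27.7, -124.3, 1.7, -44.7, -24, 13.8, 27.7, -124.3, 1.7, -44.7, -24, 13.8, 27.7, -124.3, 1.7, -44.7, -24, 13.8, 27.7, -124.3, 1.7, -44.7, -24, 13.8, 27.7, -124.3, 1.7, -44.7, -24, 13.8, 27.7, -124.3],
)

```text
time: 2.12
position: [0.4209, 0.1267, 0.3098]
tool_rot: [0.659, 0.747, 0.008, 0.086]
ft_force: [1.6, 0.6, 0.1]
grip_width: 0.0437
```

```bash
python3 - <<'E'
from h import *
a=np.radians(138)
print(delta([.42,.136,.31],toolR([np.cos(a),np.sin(a),0],[0,0,-1])),robot.get_obs()['q'])
E
```

```text
[  0.92   0.03  -0.13   4.54   9.09 -40.77] [ 0.1207  0.1193  1.8195 -0.1337  1.0786  0.0522]
```

Call:
drive_tool(
  targets=[0.4, 0, 0, 4.5, 9.1, -40.8, 0.4, 0, 0, 4.5, 9.1, -40.8, 0.4, 0, 0, 4.5, 9.1, -40.8, 0.4, 0, 0, 4.5, 9.1, -40.8, 0.4, 0, 0, 4.5, 9.1, -40.8, 0.4, 0, 0, 4.5, 9.1, -40.8, 0.4, 0, 0, 4.5, 9.1, -40.8, 0.4, 0, 0, 4.5, 9.1, -40.8],
)

```text
time: 2.78
position: [0.4216, 0.1292, 0.309]
tool_rot: [0.362, 0.932, 0.0, 0.001]
ft_force: [-0.5, 0.5, 0.2]
grip_width: 0.0434
```

```bash
python3 - <<'E'
from h import *
o,p,d=snap("wrist","w2"); print(o["time"],o["position"],o["tool_rot"],o["q"],o["ft_force"])
E
```

```text
2.7833 [0.4216 0.1292 0.309 ] [0.362  0.9322 0.0003 0.0009] [ 0.0428  0.1642  1.7514 -0.0001  1.224  -0.7871] [-0.4793  0.4948  0.1704]
```

View pics/w2.png

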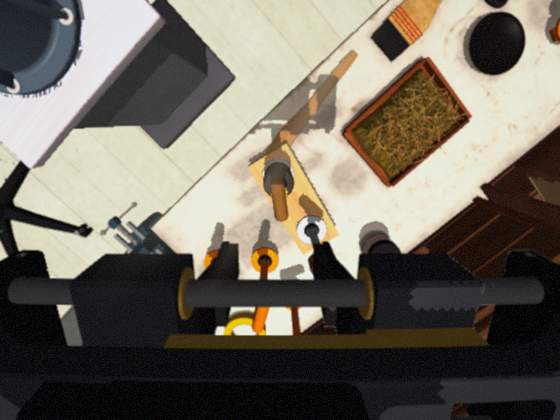

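```bash
python3 - <<'E'
from h import *
c,p,d=load("wrist","w2")
cv2.imwrite("pics/w2c.png",cv2.resize(p[135:245,235:345,::-1],None,fx=6,fy=6,interpolation=cv2.INTER_CUBIC))
E
```

```text
(no output)
```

View pics/w2c.png

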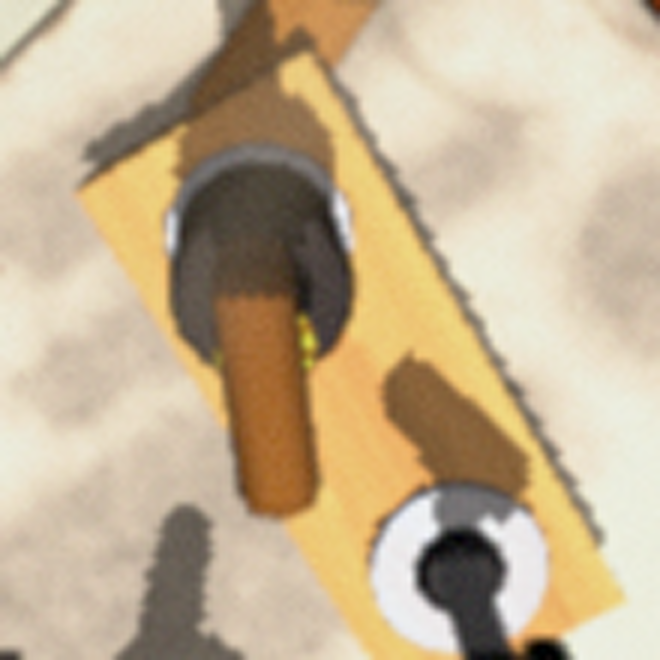

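```bash
python3 - <<'E'
from h import *
c,p,d=load("wrist","w2")
def W(x,y): return (235+x/6,135+y/6)
for q in [(260,310),(265,350),(270,400),(275,450),(280,500),(262,270),(260,220),(250,160),(190,400),(330,300),(385,600),(340,500)]:
    u=W(*q); dd=d[int(round(u[1])),int(round(u[0]))]; print(q,dd,ondepth(c,[u],[dd])[0])
for z in (.187,.18):
  print(z,onz(c,[W(218,300),W(245,510),W(300,300),W(318,490),W(282,515),W(260,292)],z))
print("collar white L,R", onz(c,[W(168,225),W(350,225),W(260,145)],.036))
print("bare collar",onz(c,[W(370,570),W(547,570),W(460,483),W(460,655)],.036))
print("stand corners",onz(c,[W(80,188),W(312,48),W(625,597)],.03))
E
```

```text
(260, 310) 0.2903751 [0.4103 0.143  0.1864]
(265, 350) 0.29004115 [0.4153 0.1395 0.1885]
(270, 400) 0.29485828 [0.4224 0.1342 0.1861]
(275, 450) 0.29608253 [0.429  0.1293 0.1872]
(280, 500) 0.29934958 [0.4361 0.124  0.1865]
(262, 270) 0.29018733 [0.4059 0.1474 0.1847]
(260, 220) 0.37255695 [0.4105 0.1439 0.1005]
(250, 160) 0.41909486 [0.405  0.1463 0.0503]
(190, 400) 0.4887373 [ 0.4469  0.0866 -0.0012]
(330, 300) 0.3777481 [0.4328 0.1433 0.1001]
(385, 600) 0.4655032 [0.513  0.0948 0.0358]
(340, 500) 0.46355212 [0.4865 0.1033 0.0304]
0.187 [[0.4044 0.1393 0.187 ]
 [0.4334 0.1187 0.187 ]
 [0.4132 0.1489 0.187 ]
 [0.4389 0.1299 0.187 ]
 [0.4381 0.1226 0.187 ]
 [0.408  0.1451 0.187 ]]
0.18 [[0.4054 0.1382 0.18  ]
 [0.4351 0.1171 0.18  ]
 [0.4145 0.1481 0.18  ]
 [0.4408 0.1286 0.18  ]
 [0.44   0.1211 0.18  ]
 [0.4091 0.1442 0.18  ]]
collar white L,R [[0.4047 0.1199 0.036 ]
 [0.4343 0.1524 0.036 ]
 [0.4054 0.1493 0.036 ]]
bare collar [[0.5042 0.0975 0.036 ]
 [0.5347 0.1308 0.036 ]
 [0.502  0.1295 0.036 ]
 [0.5376 0.0992 0.036 ]]
stand corners [[0.3842 0.1095 0.03  ]
 [0.3973 0.1735 0.03  ]
 [0.5567 0.1404 0.03  ]]
```

```bash
python3 - <<'E'
from h import *
a=np.radians(144)
print(delta([.4202,.1357,.151],toolR([np.cos(a),np.sin(a),0],[0,0,-1])))
E
```

```text
[ 0.52  0.37 15.8   0.07  0.07 -6.4 ]
```

Call:
drive_tool(
  targets=[0.5, 0.4, 3, 0, 0, -6.4, 0.5, 0.4, 6, 0, 0, -6.4, 0.5, 0.4, 8, 0, 0, -6.4, 0.5, 0.4, 10, 0, 0, -6.4, 0.5, 0.4, 12, 0, 0, -6.4, 0.5, 0.4, 13.5, 0, 0, -6.4, 0.5, 0.4, 14.5, 0, 0, -6.4, 0.5, 0.4, 15.3, 0, 0, -6.4, 0.5, 0.4, 15.8, 0, 0, -6.4, 0.5, 0.4, 15.8, 0, 0, -6.4, 0.5, 0.4, 15.8, 0, 0, -6.4],
)

```text
time: 3.75
position: [0.421, 0.1369, 0.1515]
tool_rot: [0.307, 0.952, 0.001, 0.001]
ft_force: [-0.3, -0.2, 0.0]
grip_width: 0.0438
```

```bash
python3 - <<'E'
from h import *
a=np.radians(144)
print(delta([.4202,.1357,.151],toolR([np.cos(a),np.sin(a),0],[0,0,-1])))
o,p,d=snap("wrist","w3"); print(o["time"],o["position"])
cv2.imwrite("pics/w3c.png",cv2.resize(p[130:330,180:380,::-1],None,fx=3,fy=3,interpolation=cv2.INTER_CUBIC))
E
```

```text
[-0.01 -0.14  0.05  0.1   0.11  0.24]
3.75 [0.421  0.1369 0.1515]
```

View pics/w3c.png

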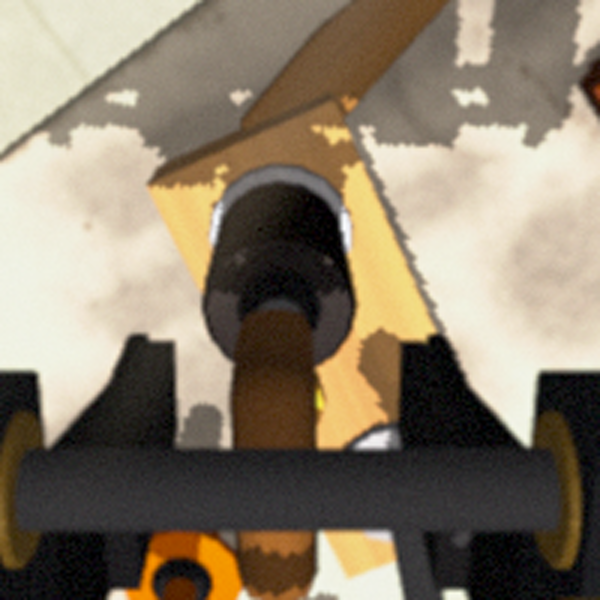

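Call:
drive_tool(
  targets=[0, -0.2, 0, 0, 0, 0, 0, -0.2, 0, 0, 0, 0],
)

```text
time: 3.97
position: [0.4198, 0.1352, 0.1519]
tool_rot: [0.307, 0.952, 0.001, 0.001]
ft_force: [-0.6, -0.1, -0.6]
grip_width: 0.0435
```

Call:
drive_tool(
  targets=[0, 0, 0, 0, 0, 0, 0, 0, 0, 0, 0, 0, 0, 0, 0, 0, 0, 0, 0, 0, 0, 0, 0, 0, 0, 0, 0, 0, 0, 0, 0, 0, 0, 0, 0, 0, 0, 0, 0, 0, 0, 0, 0, 0, 0, 0, 0, 0],
  grip=1,
  squeeze=50,
)

```text
time: 4.63
position: [0.4201, 0.1352, 0.1516]
tool_rot: [0.307, 0.952, 0.001, 0.002]
ft_force: [-0.5, -0.2, 3.9]
grip_width: 0.0136
```

```bash
python3 - <<'E'
from h import *
o=robot.get_obs(); print(o["position"],o["ft_force"],o["moment"],o["grip_width"],o["q"])
a=np.radians(144)
print(delta([.4202,.1357,.36],toolR([np.cos(a),np.sin(a),0],[0,0,-1])))
f=np.load("rail.npz");R,O=f["R"],f["O"]
# hover: carrier origin at rail (0,-.035,.125)
print(O+R@[0,-.035,.125+.14-.0187], delta(O+R@[0,-.035,.125+.14-.0187],toolR(R[:,1],-R[:,2])))
E
```

```text
[0.4201 0.1352 0.1516] [-0.5392 -0.1537  3.9296] [-0.2181 -0.2026 -0.0075] 0.013638107700160777 [ 0.0571  0.4029  1.9552 -0.      0.7802 -0.8904]
[ -0.03   0.09 -20.84   0.12   0.15   0.29]
[ 0.5031 -0.3687  0.271 ] [-36.18 -36.05 -11.92 -12.51 -28.8  129.62]
```

Call:
drive_tool(
  targets=[0, 0, -1, 0, 0, 0, 0, 0, -2, 0, 0, 0, 0, 0, -3.5, 0, 0, 0, 0, 0, -5, 0, 0, 0, 0, 0, -7, 0, 0, 0, 0, 0, -10, 0, 0, 0, 0, 0, -13, 0, 0, 0, 0, 0, -16, 0, 0, 0, 0, 0, -18, 0, 0, 0, 0, 0, -19, 0, 0, 0, 0, 0, -19, 0, 0, 0],
)

```text
time: 5.55
position: [0.4201, 0.1354, 0.3431]
tool_rot: [0.307, 0.952, 0.001, 0.003]
ft_force: [0.6, -0.8, -3.0]
grip_width: 0.0135
```

```bash
python3 - <<'E'
from h import *
f=np.load("rail.npz");R,O=f["R"],f["O"]
P=O+R@[0,-.035,.15+.14-.0187]
print(P, delta(P,toolR(R[:,1],-R[:,2])))
o,p,d=snap("wrist","w4"); print(o["time"],o["position"],o["ft_force"],o["moment"])
E
```

```text
[ 0.5008 -0.3584  0.2936] [-35.36 -35.4    4.96 -12.3  -28.89 129.57]
5.55 [0.4201 0.1354 0.3431] [ 0.5534 -0.7807 -3.0311] [ 0.0526 -0.1851  0.0565]
```

View pics/w4.png

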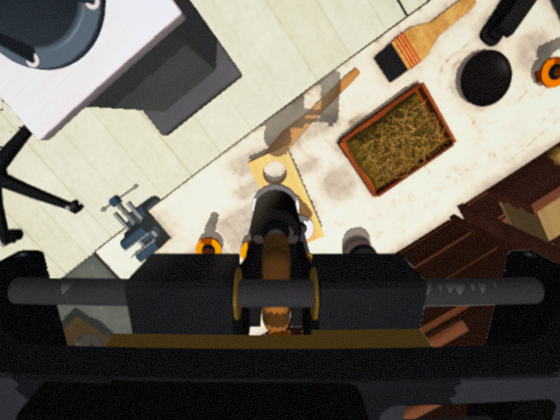

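```bash
python3 - <<'E'
from h import *
f=np.load("rail.npz");R,O=f["R"],f["O"]
P=O+R@[0,-.035,.15+.14-.0187]
o=robot.get_obs(); o["position"]
T=toolR(R[:,1],-R[:,2])
d=delta(P,T)[3:]
R0=Ro.from_quat(o["tool_rot"])
print(delta([.42,.10,.385],(R0*Ro.from_rotvec(d*.15,degrees=True)).as_matrix()))
print(delta([.45,-.15,.385],(R0*Ro.from_rotvec(d*.6,degrees=True)).as_matrix()))
E
```

```text
[-2.14 -2.81 -4.36 -1.88 -4.32 19.44]
[-19.18 -21.35  -4.36  -7.52 -17.3   77.76]
```

Call:
drive_tool(
  targets=[-0.4, -0.6, -2, -0.5, -1.2, 5.4, -1.2, -1.5, -3.6, -1.1, -2.5, 11, -2.5, -3, -4.4, -1.8, -4, 18, -4.2, -5, -4.4, -2.5, -5.5, 25, -6.2, -7, -4.4, -3.1, -7, 32, -8.2, -9.2, -4.4, -3.8, -8.5, 39, -10.4, -11.5, -4.4, -4.5, -10, 46, -12.6, -13.8, -4.4, -5.1, -11.6, 52.5, -14.8, -16.2, -4.4, -5.7, -13, 59, -16.8, -18.5, -4.4, -6.3, -14.5, 65, -18.2, -20.2, -4.4, -6.9, -16, 71.5, -19.2, -21.4, -4.4, -7.5, -17.3, 77.8],
)

```text
time: 6.6
position: [0.4485, -0.1521, 0.3824]
tool_rot: [0.832, 0.534, 0.014, 0.149]
ft_force: [-0.5, 1.0, -1.6]
grip_width: 0.0133
```

```bash
python3 - <<'E'
from h import *
f=np.load("rail.npz");R,O=f["R"],f["O"]
P=O+R@[0,-.035,.15+.14-.0187]
o=robot.get_obs(); print(o["time"],o["position"],o["q"],o["joint_velocities"])
T=toolR(R[:,1],-R[:,2])
d=delta(P,T);print(d)
R0=Ro.from_quat(o["tool_rot"])
print(delta(P+[0,0,.06],T))
E
```

```text
6.6 [ 0.4485 -0.1521  0.3824] [-0.4837  0.0391  1.7261 -0.1363  1.1044 -0.0092] [-0.1882  0.0706 -0.0125 -0.2265 -0.1958  1.2334]
[-14.97  10.24  14.24  -5.35 -11.21  51.46]
[-15.78  11.82   8.51  -5.35 -11.21  51.46]
```

Call:
drive_tool(
  targets=[-2, 1.5, 1.1, -0.7, -1.4, 6.4, -4, 3, 2.2, -1.4, -2.8, 13, -6, 4.5, 3.3, -2.1, -4.2, 19.5, -8, 6, 4.4, -2.7, -5.6, 26, -10.5, 7.8, 5.6, -3.4, -7, 32.5, -12.8, 9.4, 6.9, -4, -8.4, 39, -14.5, 10.6, 8, -4.7, -9.8, 45, -15.5, 11.3, 9.5, -5.3, -11.2, 51.5, -15.2, 10.8, 12, -5.3, -11.2, 51.5, -15, 10.2, 14.2, -5.3, -11.2, 51.5, -15, 10.2, 14.2, -5.3, -11.2, 51.5, -15, 10.2, 14.2, -5.3, -11.2, 51.5],
)

```text
time: 7.6
position: [0.5018, -0.3553, 0.2935]
tool_rot: [0.971, 0.106, 0.022, 0.213]
ft_force: [-0.2, 0.4, -1.9]
grip_width: 0.0134
```

```bash
python3 - <<'E'
from h import *
f=np.load("rail.npz");R,O=f["R"],f["O"]
P=O+R@[0,-.035,.15+.14-.0187]
T=toolR(R[:,1],-R[:,2])
print(delta(P,T))
o,p,d=snap("wrist","w5"); print(o["time"],o["position"],o["q"],o["ft_force"],o["moment"])
E
```

```text
[-0.16  0.26  0.11 -0.27 -0.06  0.4 ]
7.6 [ 0.5018 -0.3553  0.2935] [-0.6637  0.3449  1.6227 -0.3588  0.8663  0.8804] [-0.2348  0.4219 -1.931 ] [0.5214 0.0786 0.0752]
```

View pics/w5.png

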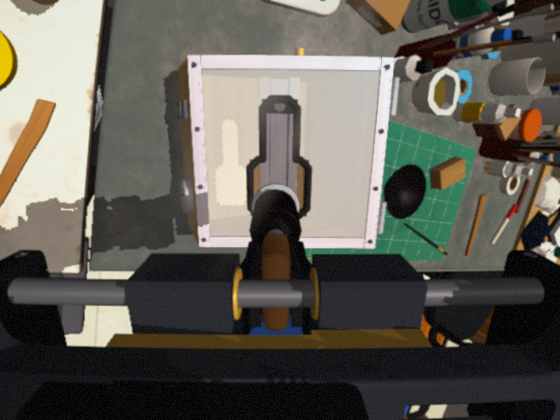

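```bash
cat > ov.py <<'E'
import sys
from h import *
tag=sys.argv[1]; u0,v0,u1,v1=map(int,sys.argv[2:6]); S=int(sys.argv[6])
c,p,d=load("wrist",tag)
import pickle; o=pickle.load(open(tag+".pkl","rb"))[0]
f=np.load("rail.npz");R,O=f["R"],f["O"]
q=cv2.resize(p[v0:v1,u0:u1,::-1],None,fx=S,fy=S,interpolation=cv2.INTER_CUBIC)
q0=q.copy()
def dl(X,col,cl=False):
    k=(proj(c,X)-[u0-.0,v0])*S+(S-1)/2
    cv2.polylines(q,[np.round(k).astype(int)],cl,col,1)
P=lambda L:[O+R@np.array(a) for a in L]
for z,col in [(.0795,(0,255,0)),(.0885,(0,0,255))]:
    dl(P([(-.03,-.055,z),(-.02,-.065,z),(.02,-.065,z),(.03,-.055,z),(.03,-.015,z),(.02,-.005,z),(.015,-.005,z),(.015,.061,z),(-.015,.061,z),(-.015,-.005,z),(-.02,-.005,z),(-.03,-.015,z)]),col,True)
for x in(-.027,-.014,-.011,.011,.014,.027): dl(P([(x,-.1,0),(x,.1,0)]),(255,0,0))
T=Ro.from_quat(o["tool_rot"]).as_matrix()
# carrier in tool: origin at tool z = -.0187+.14 ; carrier z = -tool z ; optional correction args dx dy (mm) rx ry (deg)
dx,dy,rx,ry=[float(a) for a in sys.argv[7:11]] if len(sys.argv)>7 else (0,0,0,0)
Rc=Ro.from_rotvec([rx,ry,0],degrees=True).as_matrix()
g=np.array([0,0,-.0187])
C=lambda r,z:[o["position"]+T@(g+np.array([dx,dy,0])/1000+Rc@np.array([r*np.cos(t),r*np.sin(t),.14-z])) for t in np.linspace(0,2*np.pi,60)]
dl(C(.023,.006),(255,255,0)); dl(C(.023,0),(255,255,0)); dl(C(.02,.0105),(255,0,255)); dl(C(.02,.0705),(255,0,255)); dl(C(.006,.123),(0,255,255))
cv2.imwrite(f"pics/{tag}_ov.png",np.hstack([q0,q]))
co=o["position"]+T@(g+np.array([dx,dy,0])/1000+Rc@np.array([0,0,.14])); cz=T@Rc@np.array([0,0,-1.])
print("carrier in rail",R.T@(co-O)*1000,"axis",np.degrees(R.T@cz)[:2])
E
python3 ov.py w5 230 90 330 260 4
```

```text
carrier in rail [ -3.1575 -33.2673 151.1023] axis [ 0.271  -0.0565]
```

View pics/w5_ov.png

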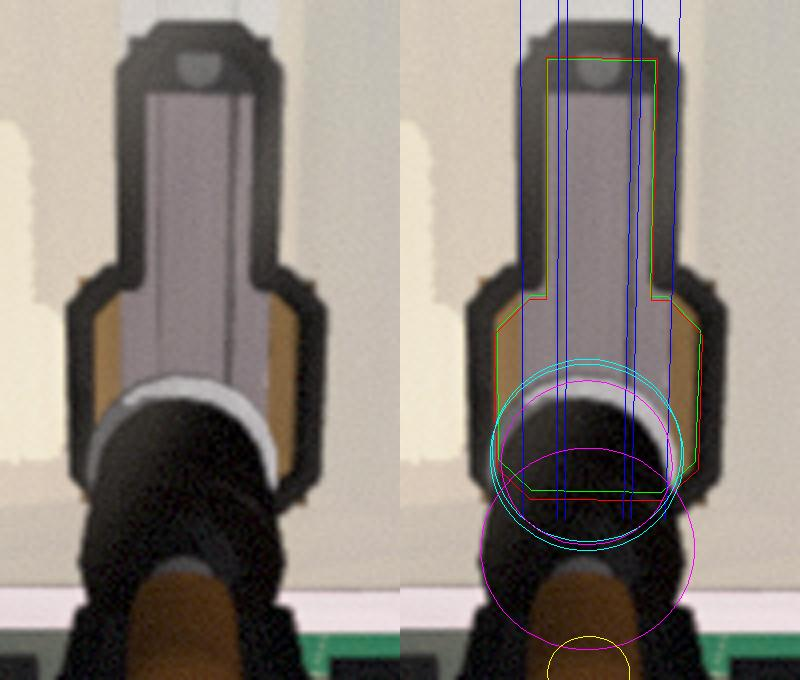

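```bash
python3 - <<'E'
from h import *
import pickle
tag="w5"
c,p,d=load("wrist",tag); o=pickle.load(open(tag+".pkl","rb"))[0]
T=Ro.from_quat(o["tool_rot"]).as_matrix()
def tl(q):
    uv=(230+q[0]/4,90+q[1]/4); dd=d[int(round(uv[1])),int(round(uv[0]))]
    X=ondepth(c,[uv],[dd])[0]; return (T.T@(X-o["position"]))*1000
for n,q in [("collar",(190,386)),("collar",(240,410)),("collar",(260,440)),("collar",(270,470)),("collar L",(100,440)),("wing bottom",(180,580)),("wing",(185,620)),("wing",(185,670)),("tube",(180,420)),("tube",(180,450)),("tube",(180,480)),("tube",(180,510)),("tube",(180,540)),("tube",(230,500)),("tube",(130,500)),("tubetop?",(110,570)),("tubetop",(255,570)),("tubetop",(180,562))]:
    print(n,q,tl(q), "carrier z",121.3-tl(q)[2])
E
```

```text
collar (190, 386) [ 17.242    1.1773 115.7298] carrier z 5.570234545651687
collar (240, 410) [ 11.5495  12.977  115.4208] carrier z 5.879173186177198
collar (260, 440) [  4.0324  17.8869 116.238 ] carrier z 5.062034470474785
collar (270, 470) [ -3.1707  20.3688 115.4402] carrier z 5.859837849741751
collar L (100, 440) [  4.3424 -20.1205 114.9184] carrier z 6.381610428153181
wing bottom (180, 580) [ 17.9802  -0.983  -10.8569] carrier z 132.1568713251069
wing (185, 620) [ 17.3847  -0.3416 -23.0012] carrier z 144.301206619954
wing (185, 670) [  77.1901   -0.791  -162.4823] carrier z 283.7823285967437
tube (180, 420) [16.8984 -1.1214 83.6281] carrier z 37.67193084540898
tube (180, 450) [16.3398 -1.0888 61.728 ] carrier z 59.57201024552286
tube (180, 480) [13.8613 -1.0701 49.8861] carrier z 71.41394629484455
tube (180, 510) [ 7.7626 -1.0684 50.8749] carrier z 70.42513061225532
tube (180, 540) [ 3.8801 -1.058  45.1838] carrier z 76.11622366278652
tube (230, 500) [ 9.5945  8.1939 51.2571] carrier z 70.04286130838591
tube (130, 500) [  9.7603 -10.3079  50.6766] carrier z 70.62338084800543
tubetop? (110, 570) [ -3.9829 -14.2165  50.497 ] carrier z 70.80303545692223
tubetop (255, 570) [-3.9031 13.0235 50.356 ] carrier z 70.94403918040852
tubetop (180, 562) [ 1.8034 -1.0483 39.3356] carrier z 81.96440835988949
```

```bash
python3 ov.py w5 230 90 330 260 4 -3.5 -0.8 0 0
```

```text
carrier in rail [ -3.9328 -36.7728 151.1025] axis [ 0.271  -0.0565]
```

View pics/w5_ov.png

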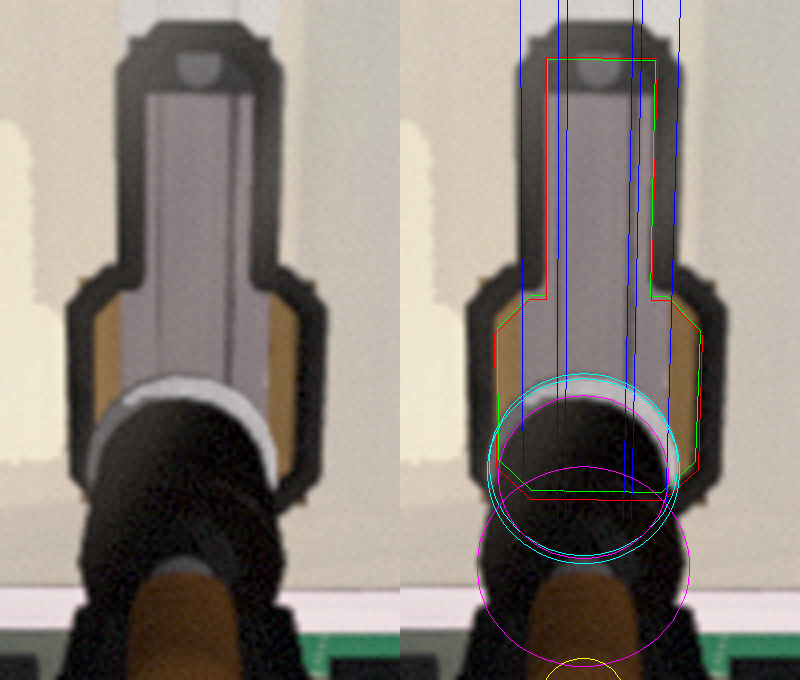

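Call:
drive_tool(
  targets=[0.15, 0.2, 0, 0, 0, 0, 0.3, 0.36, 0.3, -0.3, 0, 0.4, 0.3, 0.36, 1, -0.3, 0, 0.4, 0.3, 0.36, 2, -0.3, 0, 0.4, 0.3, 0.36, 2.7, -0.3, 0, 0.4, 0.3, 0.36, 3, -0.3, 0, 0.4, 0.3, 0.36, 3, -0.3, 0, 0.4, 0.3, 0.36, 3, -0.3, 0, 0.4],
)

```text
time: 8.32
position: [0.51, -0.3718, 0.2714]
tool_rot: [0.97, 0.102, 0.026, 0.218]
ft_force: [-0.7, -1.2, -2.6]
grip_width: 0.0137
```

```bash
python3 - <<'E'
from h import *
o,p,d=snap("wrist","w6"); print(o["time"],o["position"],o["ft_force"],o["moment"])
E
python3 ov.py w6 230 90 330 260 4 -3.5 -0.8 0 0
```

```text
8.3167 [ 0.51   -0.3718  0.2714] [-0.7067 -1.2435 -2.6494] [0.5336 0.1427 0.0043]
carrier in rail [  4.2846 -31.6626 123.4651] axis [-0.3965 -0.31  ]
```

View pics/w6_ov.png

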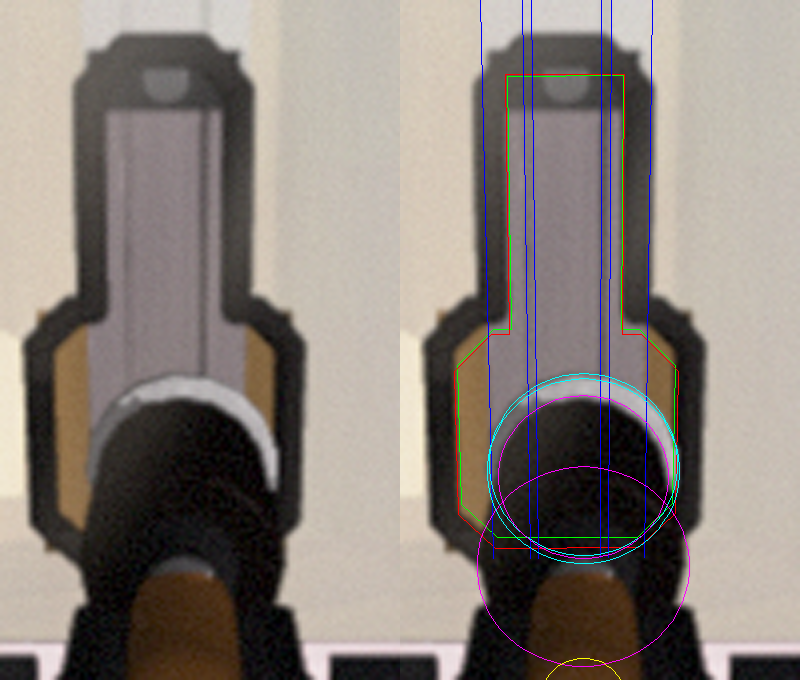

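Call:
drive_tool(
  targets=[0, 0, 0, 0, 0, 0, 0, 0, 0, 0, 0, 0],
)

```text
time: 8.53
position: [0.5105, -0.3718, 0.2724]
tool_rot: [0.97, 0.102, 0.027, 0.219]
ft_force: [0.3, -0.4, -2.9]
grip_width: 0.0136
```

```bash
cat > st.py <<'E'
from h import *
import sys
dx,dy=float(sys.argv[1]),float(sys.argv[2])
f=np.load("rail.npz");R,O=f["R"],f["O"]
o=robot.get_obs();T=Ro.from_quat(o["tool_rot"]).as_matrix()
co=o["position"]+T@np.array([dx/1000,dy/1000,.1213])
print("t",o["time"],"carrier in rail mm",R.T@(co-O)*1000,"F rail",R.T@o["ft_force"],"M",o["moment"],"qd",abs(o["joint_velocities"]).max())
print("rot err tool deg",Ro.from_matrix(T.T@toolR(R[:,1],-R[:,2])).as_rotvec(degrees=True), "w",o["grip_width"],"q6",o["q"][5])
E
python3 st.py -3.5 -0.8
```

```text
t 8.5333 carrier in rail mm [  4.9297 -31.0866 124.3502] F rail [-0.7672  0.2446 -2.8401] M [0.5309 0.1615 0.0024] qd 0.002168650250367372
rot err tool deg [ 0.4756 -0.3812 -0.1101] w 0.013623704350265215 q6 0.9023648824345186
```

Call:
drive_tool(
  targets=[-0.1, -0.2, 0, 0.2, -0.2, 0, -0.2, -0.4, 0, 0.5, -0.4, -0.1, -0.2, -0.4, 0, 0.5, -0.4, -0.1, -0.2, -0.4, 0, 0.5, -0.4, -0.1, -0.2, -0.4, 0, 0.5, -0.4, -0.1, -0.2, -0.4, 0, 0.5, -0.4, -0.1],
)

```text
time: 9.03
position: [0.5076, -0.3687, 0.2703]
tool_rot: [0.971, 0.103, 0.022, 0.215]
ft_force: [-0.7, 0.4, -1.8]
grip_width: 0.014
```

```bash
python3 st.py -3.5 -0.8;python3 - <<'E'
from h import *
snap("wrist","w7")
E
python3 ov.py w7 230 90 330 260 4 -3.5 -0.8 0 0
```

```text
t 9.0333 carrier in rail mm [ -0.3643 -34.1311 124.0304] F rail [-1.2187 -0.5943 -1.4601] M [ 0.5313  0.0785 -0.0095] qd 0.002968329443469197
rot err tool deg [-0.0513  0.0429 -0.006 ] w 0.013982627935771508 q6 0.9011680193212913
carrier in rail [ -0.3643 -34.1311 124.0304] axis [0.0513 0.0429]
```

View pics/w7_ov.png

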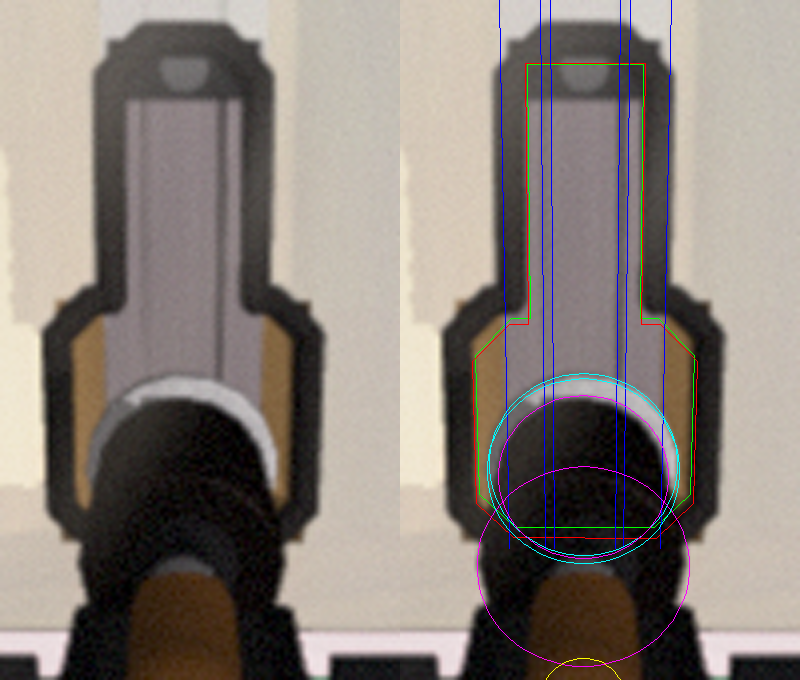

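Call:
drive_tool(
  targets=[0, 0.04, 0.4, 0, 0, 0, 0, 0.04, 0.9, 0, 0, 0, 0, 0.04, 1.5, 0, 0, 0, 0, 0.04, 2, 0, 0, 0, 0, 0.04, 2.4, 0, 0, 0, 0, 0.04, 2.6, 0, 0, 0, 0, 0.04, 2.6, 0, 0, 0, 0, 0.04, 2.6, 0, 0, 0],
)

```text
time: 9.75
position: [0.5099, -0.3798, 0.2466]
tool_rot: [0.971, 0.103, 0.022, 0.215]
ft_force: [0.3, 0.3, -2.7]
grip_width: 0.0137
```

```bash
python3 st.py -3.5 -0.8;python3 - <<'E'
from h import *
snap("wrist","w8"); snap("scene","s8")
E
python3 ov.py w8 230 90 330 260 4 -3.5 -0.8 0 0
```

```text
t 9.75 carrier in rail mm [ -0.187  -34.2949  97.7376] F rail [-1.3718  0.3192 -2.3697] M [0.5313 0.0705 0.0042] qd 0.009274279905728672
rot err tool deg [-0.0775  0.0639 -0.0075] w 0.013729469956468877 q6 0.9109308128760475
carrier in rail [ -0.187  -34.2949  97.7376] axis [0.0775 0.0639]
```

View pics/w8_ov.png

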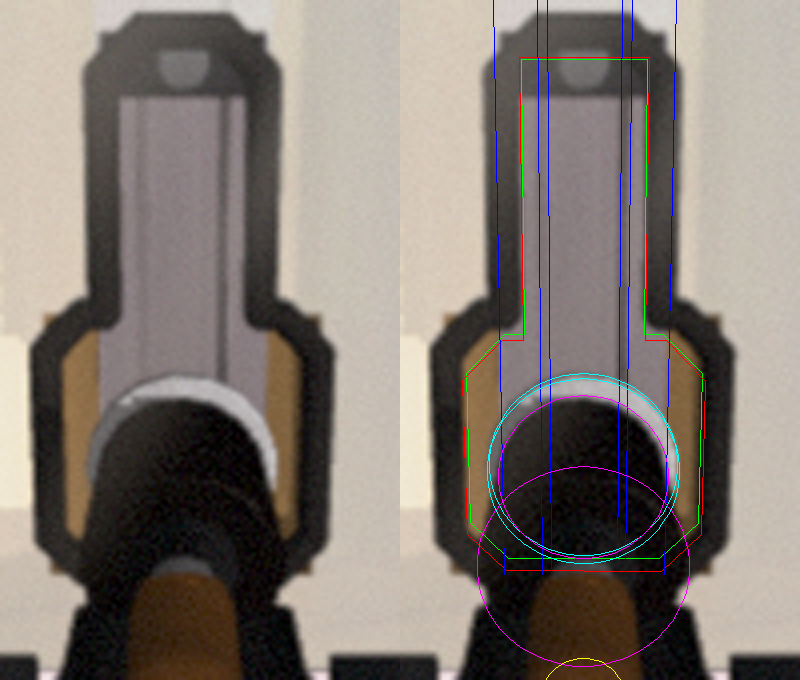

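View pics/s8.png

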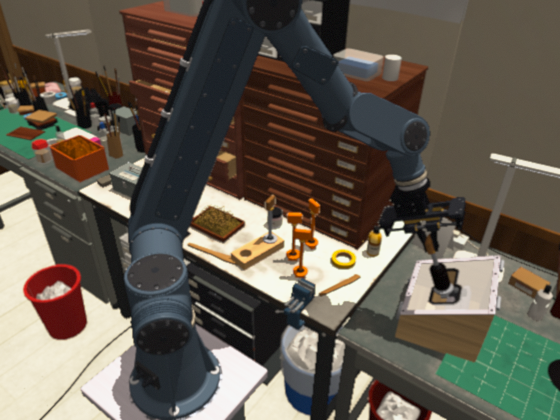

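Call:
drive_tool(
  targets=[0, 0, 0.5, 0, 0, 0, 0, 0, 1, 0, 0, 0, 0, 0, 1.8, 0, 0, 0, 0, 0, 2.6, 0, 0, 0, 0, 0, 3.4, 0, 0, 0, 0, 0, 4.2, 0, 0, 0, 0, 0, 5, 0, 0, 0, 0, 0, 5.7, 0, 0, 0, 0, 0, 6.2, 0, 0, 0, 0, 0, 6.5, 0, 0, 0, 0, 0, 6.5, 0, 0, 0, 0, 0, 6.5, 0, 0, 0],
)

```text
time: 10.85
position: [0.5156, -0.4066, 0.1878]
tool_rot: [0.971, 0.103, 0.022, 0.215]
ft_force: [-0.8, -0.5, -2.0]
grip_width: 0.0137
```

```bash
python3 st.py -3.5 -0.8;python3 - <<'E'
from h import *
snap("wrist","w9")
E
python3 ov.py w9 230 90 330 260 4 -3.5 -0.8 0 0
```

```text
t 10.85 carrier in rail mm [ -0.1204 -34.2672  32.8773] F rail [-0.5849 -0.8609 -1.944 ] M [ 0.5454  0.1318 -0.0002] qd 0.010860414445348989
rot err tool deg [-0.0625  0.0535 -0.0069] w 0.013718073726137621 q6 0.9440374847907554
carrier in rail [ -0.1204 -34.2672  32.8773] axis [0.0625 0.0534]
```

View pics/w9_ov.png

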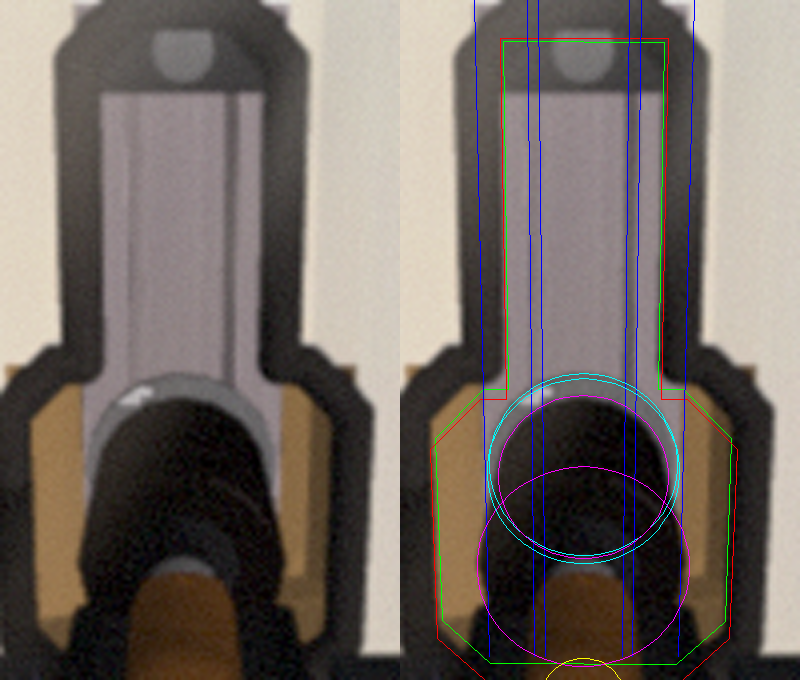

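Call:
drive_tool(
  targets=[0, 0, 0.4, 0, 0, 0, 0, 0, 0.8, 0, 0, 0, 0, 0, 1.2, 0, 0, 0, 0, 0, 1.5, 0, 0, 0, 0, 0, 1.8, 0, 0, 0, 0, 0, 2.1, 0, 0, 0, 0, 0, 2.3, 0, 0, 0, 0, 0, 2.3, 0, 0, 0],
)

```text
time: 11.57
position: [0.5174, -0.4161, 0.1663]
tool_rot: [0.971, 0.103, 0.022, 0.214]
ft_force: [0.9, 0.4, -2.4]
grip_width: 0.0134
```

```bash
python3 st.py -3.5 -0.8
```

```text
t 11.5667 carrier in rail mm [ -0.5592 -34.5856   9.372 ] F rail [-1.1985  0.9934 -2.0572] M [ 0.5934  0.131  -0.0079] qd 0.007601509908962353
rot err tool deg [-0.1036  0.085  -0.0036] w 0.013444843140065214 q6 0.9582762996792171
```

Call:
drive_tool(
  targets=[0, 0.03, 0.2, 0, 0, 0, 0, 0.03, 0.4, 0, 0, 0, 0, 0.03, 0.55, 0, 0, 0, 0, 0.03, 0.7, 0, 0, 0, 0, 0.03, 0.8, 0, 0, 0, 0, 0.03, 0.8, 0, 0, 0],
)

```text
time: 12.07
position: [0.5183, -0.4196, 0.1596]
tool_rot: [0.971, 0.103, 0.022, 0.215]
ft_force: [0.5, 0.0, -2.5]
grip_width: 0.0136
```

```bash
python3 st.py -3.5 -0.8
```

```text
t 12.0667 carrier in rail mm [ -0.0784 -34.4163   1.7394] F rail [-0.9983  0.5283 -2.3013] M [ 0.4823  0.069  -0.0283] qd 0.0032961758317497916
rot err tool deg [-0.0798  0.065  -0.0045] w 0.013627117384056949 q6 0.9626863963145799
```

Step down in 1 mm increments until contact.

Call:
drive_tool(
  targets=[0, 0, 0.05, 0, 0, 0, 0, 0, 0.1, 0, 0, 0, 0, 0, 0.15, 0, 0, 0, 0, 0, 0.2, 0, 0, 0, 0, 0, 0.2, 0, 0, 0],
)

```text
time: 12.48
position: [0.5185, -0.4204, 0.158]
tool_rot: [0.971, 0.103, 0.022, 0.215]
ft_force: [0.2, 0.0, -2.4]
grip_width: 0.0134
```

```bash
python3 st.py -3.5 -0.8
```

```text
t 12.4833 carrier in rail mm [  0.0532 -34.3323  -0.0977] F rail [-0.9907  0.1488 -2.1834] M [ 0.5702  0.0612 -0.0581] qd 0.0015084228121447797
rot err tool deg [-0.0659  0.0534 -0.0063] w 0.013419888075431218 q6 0.9639791875958771
```

Call:
drive_tool(
  targets=[0, 0, 0.05, 0, 0, 0, 0, 0, 0.1, 0, 0, 0, 0, 0, 0.1, 0, 0, 0],
)

```text
time: 12.73
position: [0.5186, -0.4208, 0.1571]
tool_rot: [0.971, 0.103, 0.022, 0.215]
ft_force: [0.8, 0.7, -2.7]
grip_width: 0.0135
```

```bash
python3 st.py -3.5 -0.8
```

```text
t 12.7333 carrier in rail mm [  0.0248 -34.3369  -1.1043] F rail [-1.5771  0.9149 -2.2396] M [0.5374 0.0725 0.0049] qd 0.0013533004381336
rot err tool deg [-0.0681  0.0548 -0.0043] w 0.01349142568535269 q6 0.9646233118440297
```

Call:
drive_tool(
  targets=[0, 0, 0.05, 0, 0, 0, 0, 0, 0.1, 0, 0, 0, 0, 0, 0.1, 0, 0, 0],
)

```text
time: 12.98
position: [0.5187, -0.4212, 0.1561]
tool_rot: [0.971, 0.103, 0.022, 0.215]
ft_force: [0.4, 0.3, -2.5]
grip_width: 0.0134
```

```bash
python3 st.py -3.5 -0.8
```

```text
t 12.9833 carrier in rail mm [  0.0224 -34.3342  -2.1251] F rail [-1.2354  0.4866 -2.2254] M [ 0.5617  0.1079 -0.0131] qd 0.001243510807195066
rot err tool deg [-0.0687  0.0551 -0.0037] w 0.013437740836132962 q6 0.9652818293145627
```

Call:
drive_tool(
  targets=[0, 0, 0.05, 0, 0, 0, 0, 0, 0.1, 0, 0, 0, 0, 0, 0.1, 0, 0, 0],
)

```text
time: 13.23
position: [0.5189, -0.4214, 0.1559]
tool_rot: [0.971, 0.103, 0.022, 0.215]
ft_force: [-0.1, 3.2, 2.4]
grip_width: 0.0136
```

```bash
python3 st.py -3.5 -0.8
```

```text
t 13.2333 carrier in rail mm [  0.1503 -34.1126  -2.3962] F rail [-1.839   0.612   3.5219] M [ 0.7383  0.3039 -0.0759] qd 0.001797777258711229
rot err tool deg [-0.044   0.0358 -0.0091] w 0.013628954046693247 q6 0.9660200590419429
```

Call:
drive_tool(
  targets=[0, 0, 0.05, 0, 0, 0, 0, 0, 0.1, 0, 0, 0, 0, 0, 0.1, 0, 0, 0],
)

```text
time: 13.48
position: [0.5191, -0.4213, 0.1559]
tool_rot: [0.971, 0.103, 0.023, 0.215]
ft_force: [-2.3, 6.4, 8.4]
grip_width: 0.0131
```

```bash
python3 st.py -3.5 -0.8
```

```text
t 13.4833 carrier in rail mm [  0.2031 -33.8548  -2.4667] F rail [-2.5882 -0.9112 10.5014] M [ 0.959   0.4021 -0.1299] qd 0.0010420578701292717
rot err tool deg [-0.0197  0.0152 -0.0093] w 0.013083611561297873 q6 0.9667210187318956
```

Call:
drive_tool(
  targets=[0.3, 0, -0.06, 0, 0, 0, 0.8, 0, -0.06, 0, 0, 0, 1.4, 0, -0.06, 0, 0, 0, 2, 0, -0.06, 0, 0, 0, 2.6, 0, -0.06, 0, 0, 0, 3, 0, -0.06, 0, 0, 0, 3, 0, -0.06, 0, 0, 0, 3, 0, -0.06, 0, 0, 0],
)

```text
time: 14.15
position: [0.5463, -0.4151, 0.1567]
tool_rot: [0.971, 0.103, 0.02, 0.215]
ft_force: [-7.0, 6.5, 13.0]
grip_width: 0.0135
```

```bash
python3 st.py -3.5 -0.8
```

```text
t 14.15 carrier in rail mm [ 0.0144 -6.5343 -1.5329] F rail [-1.5636 -5.4907 15.0426] M [ 0.414   1.7479 -0.8224] qd 0.005897312489206676
rot err tool deg [-0.0882  0.3067  0.0434] w 0.013522912104330273 q6 0.9929085049708143
```

Call:
drive_tool(
  targets=[0, 0, -0.08, 0, 0, 0, 0, 0, -0.15, 0, 0, 0, 0, 0, -0.15, 0, 0, 0],
)

```text
time: 14.4
position: [0.5461, -0.4149, 0.1569]
tool_rot: [0.971, 0.103, 0.02, 0.215]
ft_force: [-5.4, 3.2, 6.3]
grip_width: 0.0135
```

```bash
python3 st.py -3.5 -0.8; python3 - <<'E'
from h import *
snap("wrist","w10")
E
python3 ov.py w10 230 90 330 260 4 -3.5 -0.8 0 0
```

```text
t 14.4 carrier in rail mm [-0.178  -6.7116 -1.2585] F rail [-1.2351 -4.6331  7.5505] M [ 0.286   1.4001 -0.6204] qd 0.00230331346724979
rot err tool deg [-0.1164  0.299   0.0408] w 0.013507171961781726 q6 0.9919229433300295
carrier in rail [-0.178  -6.7116 -1.2585] axis [0.1163 0.299 ]
```

View pics/w10_ov.png

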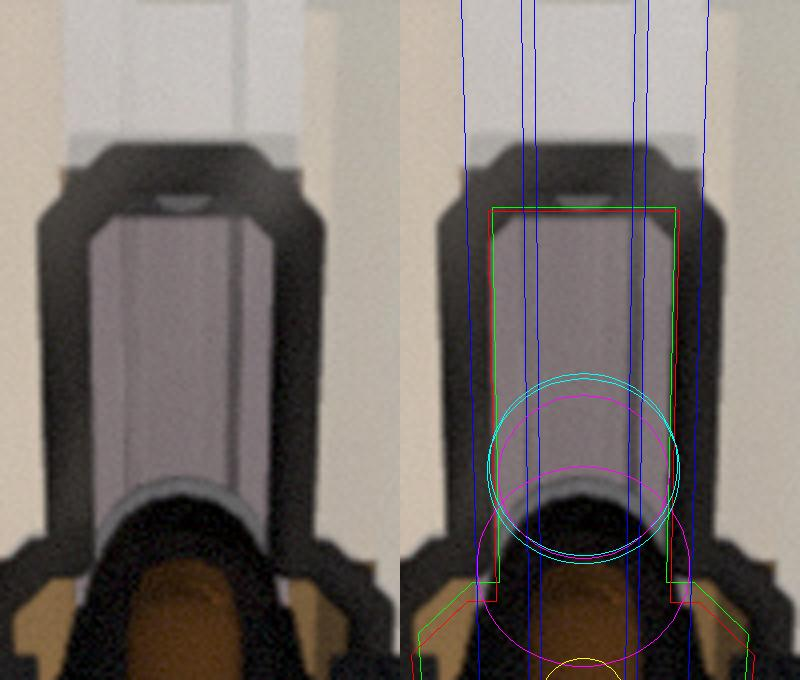

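```bash
python3 - <<'E'
from h import *
import pickle
tag="w10"
c,p,d=load("wrist",tag); o=pickle.load(open(tag+".pkl","rb"))[0]
f=np.load("rail.npz");R,O=f["R"],f["O"]
T=Ro.from_quat(o["tool_rot"]).as_matrix()
def tl(q):
    uv=(230+q[0]/4,90+q[1]/4); dd=d[int(round(uv[1])),int(round(uv[0]))]
    X=ondepth(c,[uv],[dd])[0]; return (T.T@(X-o["position"]))*1000, R.T@(X-O)*1000
for q in [(182,484),(140,500),(230,500),(250,530),(182,510),(182,525),(182,540),(182,550),(110,580),(110,620),(265,580),(255,560),(90,590),(182,570),(182,600),(182,630),(182,660)]:
    a,b=tl(q);print(q,"tool",a,"rail",b)
E
for a in "-3.5 -0.8 0 -9" "-3.5 -0.8 0 -8" "-3.5 -0.8 0 -10"; do python3 ov.py w10 230 90 330 260 4 $a; done
python3 ov.py w10 230 90 330 260 4 -3.5 -0.8 0 -9
```

```text
(182, 484) tool [ -7.6049  -0.6677 118.4591] rail [ -0.037  -10.8015   1.6035]
(140, 500) tool [-11.1329 -10.8287 116.7153] rail [-10.1919 -14.3276   3.3864]
(230, 500) tool [-11.8666  11.0525 119.1004] rail [ 11.6849 -15.0582   0.9606]
(250, 530) tool [-16.2088  15.4773 109.2352] rail [ 16.1328 -19.3457  10.8393]
(182, 510) tool [ 1.4305 -0.6828 70.3193] rail [ 0.0391 -1.515  49.6955]
(182, 525) tool [ 2.9468 -0.6861 56.4074] rail [ 0.0629  0.0739 63.5992]
(182, 540) tool [ 0.4385 -0.6838 54.9199] rail [ 0.07   -2.4267 65.0998]
(182, 550) tool [-1.4699 -0.682  54.6078] rail [ 0.0739 -4.3333 65.4218]
(110, 580) tool [ -6.3482 -14.2994  51.3908] rail [-13.5335  -9.2044  68.6919]
(110, 620) tool [  8.6004 -10.992   -2.5562] rail [-10.1273   6.0278 122.5533]
(265, 580) tool [-6.533  15.0665 51.9326] rail [15.8314 -9.3713 68.0914]
(255, 560) tool [-3.2882 13.2323 54.0694] rail [13.9906 -6.139  65.9414]
(90, 590) tool [ -8.6902 -18.1901  52.1544] rail [-17.424  -11.5532  67.9485]
(182, 570) tool [18.3004 -0.7097 -7.9511] rail [  0.159   15.7631 127.8766]
(182, 600) tool [ 21.6287  -0.7154 -26.8237] rail [  0.1892  19.1899 146.7316]
(182, 630) tool [ 18.8742  -0.713  -29.4933] rail [  0.1989  16.4493 149.4156]
(182, 660) tool [ 15.9729  -0.7104 -31.6505] rail [  0.208   13.5593 151.5878]
carrier in rail [ -0.1588 -28.6031   0.5793] axis [0.1084 9.2582]
carrier in rail [ -0.1613 -26.1884   0.2056] axis [0.1094 8.27  ]
carrier in rail [ -0.1562 -31.0109   0.9952] axis [ 0.1074 10.2436]
carrier in rail [ -0.1588 -28.6031   0.5793] axis [0.1084 9.2582]
```

View pics/w10_ov.png

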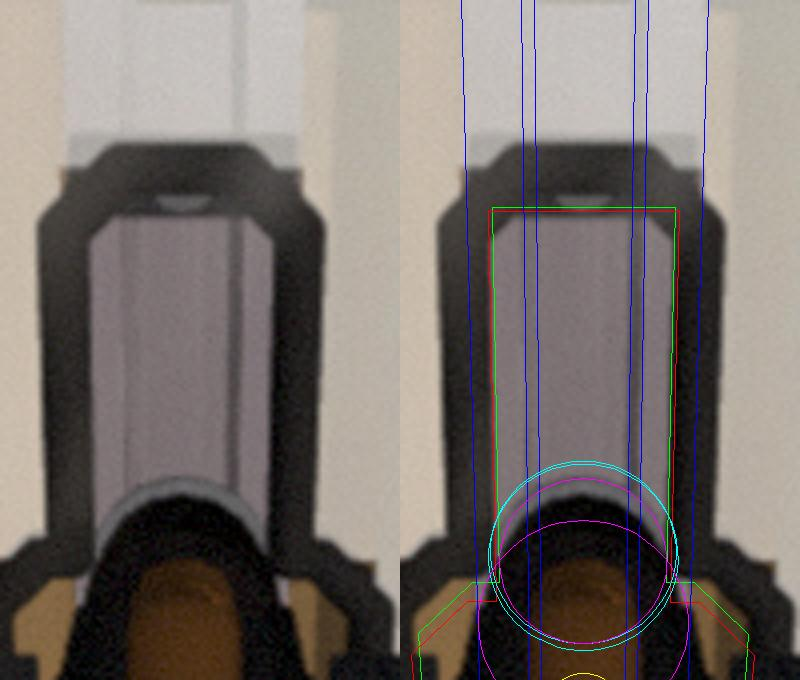

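```bash

python3 ov.py w10 230 90 330 260 4 -2.5 -0.8 0 -10.7
```

```text
carrier in rail [ -0.1551 -31.6918   1.306 ] axis [ 0.1066 10.9316]
```

View pics/w10_ov.png

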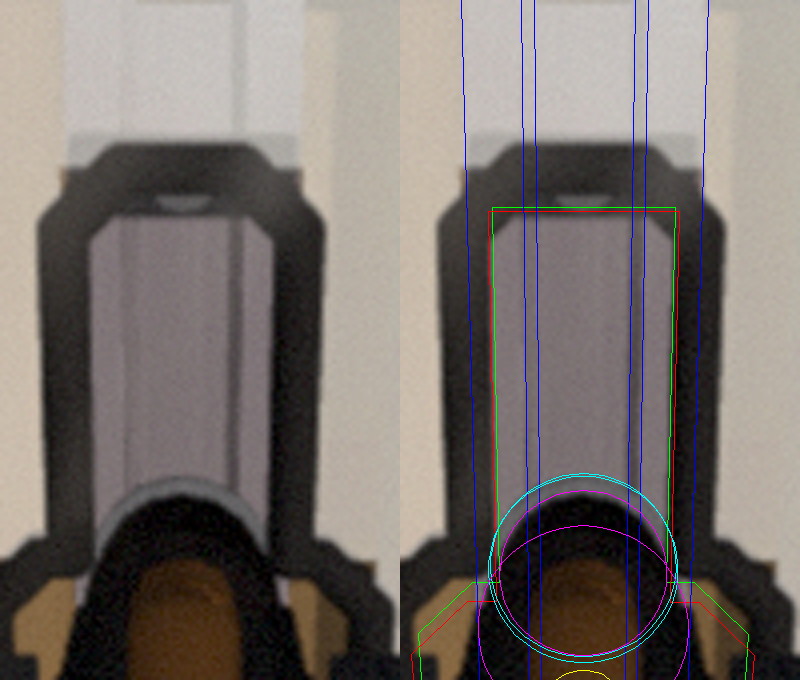

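Call:
drive_tool(
  targets=[0, 0, -0.1, 0, 0, 0, -0.4, 0, -0.17, 0, 1.9, 0, -0.8, 0, -0.24, 0, 3.8, 0, -1.2, 0, -0.3, 0, 5.7, 0, -1.6, 0, -0.36, 0, 7.6, 0, -2, 0, -0.39, 0, 9.5, 0, -2.3, 0, -0.42, 0, 10.9, 0, -2.3, 0, -0.42, 0, 10.9, 0, -2.3, 0, -0.42, 0, 10.9, 0, -2.3, 0, -0.42, 0, 10.9, 0],
  squeeze=60,
)

```text
time: 15.28
position: [0.5256, -0.4184, 0.1601]
tool_rot: [0.964, 0.123, 0.114, 0.204]
ft_force: [0.2, 0.0, -2.4]
grip_width: 0.0137
```

```bash
python3 st.py -3.5 -0.8;python3 - <<'E'
from h import *
snap("wrist","w11")
E
python3 ov.py w11 230 90 330 260 4 -2.5 -0.8 0 -10.7
```

```text
t 15.2833 carrier in rail mm [ 0.5673 -3.9517  3.4864] F rail [-0.9812  0.1657 -2.1839] M [0.4822 0.2401 0.0392] qd 0.007762235419526681
rot err tool deg [ -0.0303 -10.8393  -0.0102] w 0.013686194979421492 q6 0.6276450324422527
carrier in rail [  0.5629 -28.9569   1.1771] axis [ 0.0311 -0.1393]
```

View pics/w11_ov.png

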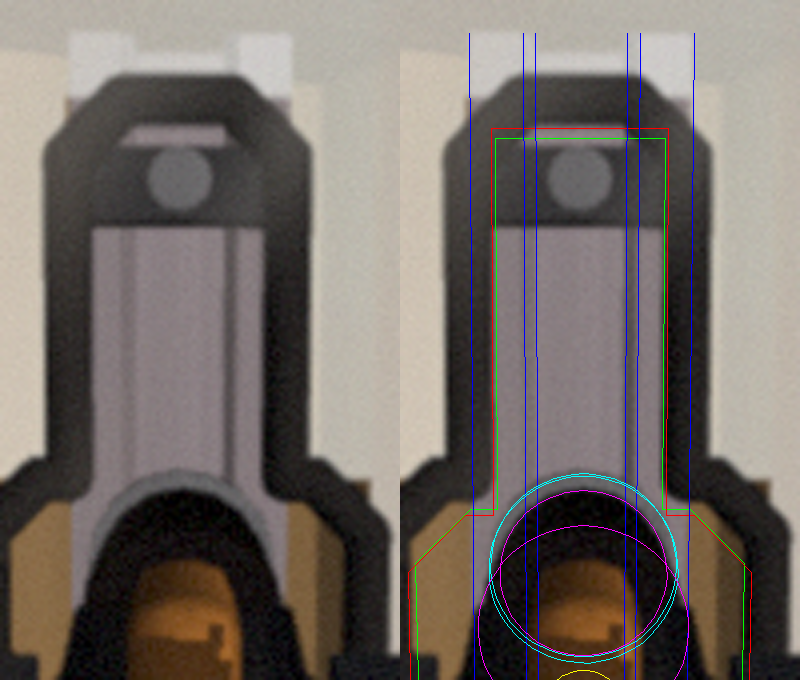

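Call:
drive_tool(
  targets=[-0.02, -0.03, 0.1, 0, 0, 0, -0.04, -0.05, 0.2, 0, 0, 0, -0.06, -0.05, 0.3, 0, 0, 0, -0.06, -0.05, 0.3, 0, 0, 0],
)

```text
time: 15.67
position: [0.5257, -0.4185, 0.1573]
tool_rot: [0.964, 0.123, 0.115, 0.204]
ft_force: [0.5, 2.3, 0.1]
grip_width: 0.0136
```

```bash
cat > st2.py <<'E'
from h import *
import sys
dx,dy,ry=[float(a) for a in sys.argv[1:4]]
f=np.load("rail.npz");R,O=f["R"],f["O"]
o=robot.get_obs();T=Ro.from_quat(o["tool_rot"]).as_matrix()
Rc=Ro.from_rotvec([0,ry,0],degrees=True).as_matrix()
co=o["position"]+T@(np.array([dx/1000,dy/1000,-.0187])+Rc@[0,0,.14])
ax=R.T@T@Rc@[0,0,-1]
print("t",o["time"],"carrier in rail mm",R.T@(co-O)*1000,"axis deg",np.degrees(ax[:2]),"F rail",R.T@o["ft_force"],"M rail",R.T@o["moment"],"qd",abs(o["joint_velocities"]).max(),"w",o["grip_width"])
E
python3 st2.py -2.5 -.8 -10.7
python3 - <<'E'
from h import *
c,p,d=load("wrist","w11")
f=np.load("rail.npz");R,O=f["R"],f["O"]
for q,z in [((180,227),.0116),((100,227),.0116),((255,227),.0116),((180,148),.0116)]:
    o,dd=ray(c,[(230+q[0]/4,90+q[1]/4)]);o=R.T@(o-O);dd=R.T@dd[0];print(o+dd*(z-o[2])/dd[2])
for q in [(100,190),(250,190),(180,180),(120,215),(150,300),(80,560),(270,400)]:
    uv=(230+q[0]/4,90+q[1]/4);dep=d[int(round(uv[1])),int(round(uv[0]))];print(q,R.T@(ondepth(c,[uv],[dep])[0]-O)*1000)
E
```

```text
t 15.6667 carrier in rail mm [ -0.5207 -28.7987  -1.383 ] axis deg [ 0.0507 -0.1763] F rail [-1.8834  0.9704  1.009 ] M rail [-0.0544  0.623   0.102 ] qd 0.00376963863241438 w 0.013604701889398123
[0.0001 0.0524 0.0116]
[-0.0185  0.0524  0.0116]
[0.0176 0.0524 0.0116]
[0.0001 0.0705 0.0116]
(100, 190) [-18.5346  60.997   10.8662]
(250, 190) [16.3895 60.8743 11.9339]
(180, 180) [ 0.1436 61.8788 20.7049]
(120, 215) [-13.8314  55.1079  11.9481]
(150, 300) [ -7.7896  37.0906 -22.3073]
(80, 560) [-24.8928 -28.4227  -1.9107]
(270, 400) [16.0996 14.641  85.0096]
```

Call:
drive_tool(
  targets=[0.02, 0.03, -0.1, 0, 0, 0, 0.4, 0.04, -0.02, 0, 0, 0, 1, 0.04, 0.09, 0, 0, 0, 1.6, 0.04, 0.21, 0, 0, 0, 2.2, 0.04, 0.32, 0, 0, 0, 2.8, 0.04, 0.44, 0, 0, 0, 3.4, 0.04, 0.55, 0, 0, 0, 4, 0.04, 0.66, 0, 0, 0, 4.5, 0.04, 0.76, 0, 0, 0, 4.8, 0.04, 0.82, 0, 0, 0, 4.8, 0.04, 0.82, 0, 0, 0, 4.8, 0.04, 0.82, 0, 0, 0],
)

```text
time: 16.67
position: [0.573, -0.4084, 0.1581]
tool_rot: [0.965, 0.123, 0.114, 0.204]
ft_force: [-0.2, 0.6, -2.6]
grip_width: 0.0137
```

```bash
python3 st2.py -2.5 -0.8 -10.7;python3 - <<'E'
from h import *
snap("wrist","w12")
E
python3 ov.py w12 230 90 330 260 4 -2.5 -0.8 0 -10.7
```

```text
t 16.6667 carrier in rail mm [-0.226  19.4357 -0.658 ] axis deg [ 0.0738 -0.1423] F rail [-1.6523 -0.0713 -2.0992] M rail [-0.2048  0.534   0.0485] qd 0.008077520686146563 w 0.013705300844314629
carrier in rail [-0.226  19.4357 -0.658 ] axis [ 0.0738 -0.1423]
```

View pics/w12_ov.png

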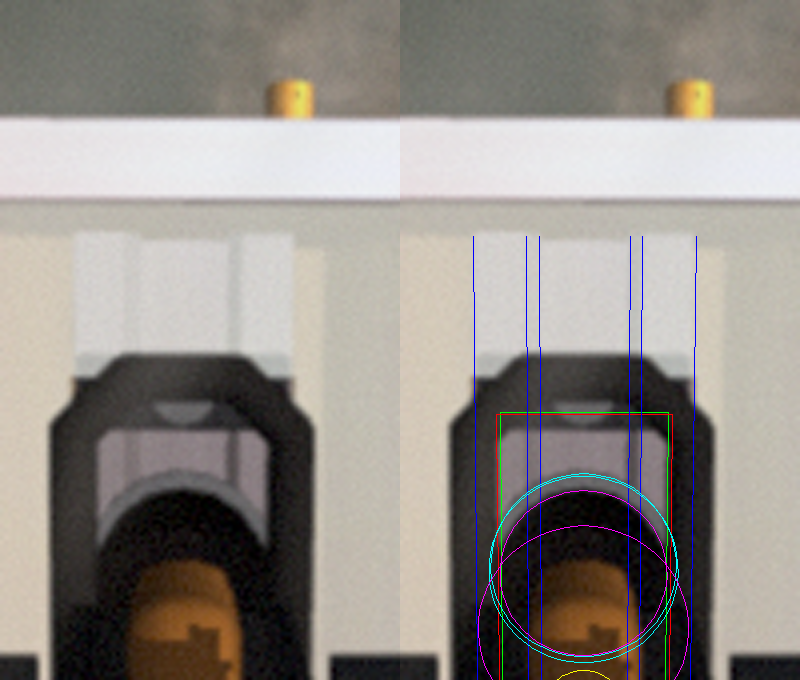

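Call:
drive_tool(
  targets=[0.2, 0, 0.04, 0, 0, 0, 0.4, 0, 0.08, 0, 0, 0, 0.6, 0, 0.12, 0, 0, 0, 0.8, 0, 0.15, 0, 0, 0, 0.8, 0, 0.15, 0, 0, 0, 0.8, 0, 0.15, 0, 0, 0],
)

```text
time: 17.22
position: [0.581, -0.4068, 0.1583]
tool_rot: [0.964, 0.123, 0.114, 0.204]
ft_force: [-0.4, 0.4, -2.7]
grip_width: 0.0134
```

```bash
python3 st2.py -2.5 -0.8 -10.7
```

```text
t 17.2167 carrier in rail mm [ 0.0138 27.6713 -0.5505] axis deg [ 0.057  -0.1562] F rail [-1.585  -0.3327 -2.2842] M rail [-0.174   0.5378  0.0804] qd 0.004883368641871277 w 0.013365423458976443
```

Call:
drive_tool(
  targets=[0.05, 0, 0.01, 0, 0, 0, 0.1, 0, 0.02, 0, 0, 0, 0.1, 0, 0.02, 0, 0, 0],
)

```text
time: 17.47
position: [0.5819, -0.4066, 0.1583]
tool_rot: [0.964, 0.123, 0.114, 0.204]
ft_force: [-0.0, -0.1, -2.3]
grip_width: 0.0138
```

```bash
python3 st2.py -2.5 -0.8 -10.7
```

```text
t 17.4667 carrier in rail mm [ 0.0041 28.5961 -0.5815] axis deg [ 0.0596 -0.1543] F rail [-0.8669 -0.0615 -2.0918] M rail [-0.1484  0.5156  0.0882] qd 0.0018369992733187172 w 0.0137554429436877
```

Call:
drive_tool(
  targets=[0.05, 0, 0.01, 0, 0, 0, 0.1, 0, 0.02, 0, 0, 0, 0.1, 0, 0.02, 0, 0, 0],
)

```text
time: 17.72
position: [0.5829, -0.4064, 0.1582]
tool_rot: [0.964, 0.123, 0.114, 0.204]
ft_force: [0.3, -0.2, -2.8]
grip_width: 0.0136
```

```bash
python3 st2.py -2.5 -0.8 -10.7
```

```text
t 17.7167 carrier in rail mm [-0.0106 29.5634 -0.6315] axis deg [ 0.0624 -0.1475] F rail [-0.9377  0.2457 -2.638 ] M rail [-0.1971  0.5594  0.0862] qd 0.0021525880503910897 w 0.013649361264914004
```

Call:
drive_tool(
  targets=[0.05, 0, 0.01, 0, 0, 0, 0.1, 0, 0.02, 0, 0, 0, 0.1, 0, 0.02, 0, 0, 0],
)

```text
time: 17.97
position: [0.5835, -0.4062, 0.1582]
tool_rot: [0.965, 0.123, 0.114, 0.204]
ft_force: [-1.9, -1.3, -1.5]
grip_width: 0.0135
```

```bash
python3 st2.py -2.5 -0.8 -10.7
```

```text
t 17.9667 carrier in rail mm [-0.1008 30.1119 -0.6141] axis deg [ 0.0788 -0.1046] F rail [ 0.1415 -2.1398 -1.7589] M rail [-0.6076  0.4344  0.0644] qd 0.003167378155323699 w 0.013519725537508914
```

Call:
drive_tool(
  targets=[0.05, 0, 0.01, 0, 0, 0, 0.09, 0, 0.02, 0, 0, 0, 0.09, 0, 0.02, 0, 0, 0, 0.09, 0, 0.02, 0, 0, 0],
)

```text
time: 18.3
position: [0.5842, -0.406, 0.1582]
tool_rot: [0.965, 0.123, 0.114, 0.204]
ft_force: [-3.5, 0.3, 0.7]
grip_width: 0.0136
```

```bash
python3 st2.py -2.5 -0.8 -10.7
```

```text
t 18.3 carrier in rail mm [-0.2099 30.7658 -0.6276] axis deg [ 0.0927 -0.0883] F rail [-0.6266 -3.3116  1.0861] M rail [-1.1723  0.3518  0.0442] qd 0.0015993358374249344 w 0.01356059279250521
```

Call:
drive_tool(
  targets=[0.05, 0, 0.01, 0, 0, 0, 0.1, 0, 0.02, 0, 0, 0, 0.1, 0, 0.02, 0, 0, 0, 0.1, 0, 0.02, 0, 0, 0],
)

```text
time: 18.63
position: [0.5848, -0.4059, 0.1581]
tool_rot: [0.965, 0.123, 0.113, 0.204]
ft_force: [-5.4, 0.3, 2.2]
grip_width: 0.0138
```

```bash
python3 st2.py -2.5 -0.8 -10.7;python3 - <<'E'
from h import *
snap("wrist","w13")
E
python3 ov.py w13 230 90 330 260 4 -2.5 -0.8 0 -10.7
```

```text
t 18.6333 carrier in rail mm [-0.2978 31.3368 -0.6491] axis deg [ 0.1081 -0.0427] F rail [-0.342  -5.1728  2.5828] M rail [-1.6604  0.2425  0.0284] qd 0.0018507399635912716 w 0.013808988963607442
carrier in rail [-0.2978 31.3368 -0.6491] axis [ 0.1081 -0.0427]
```

View pics/w13_ov.png

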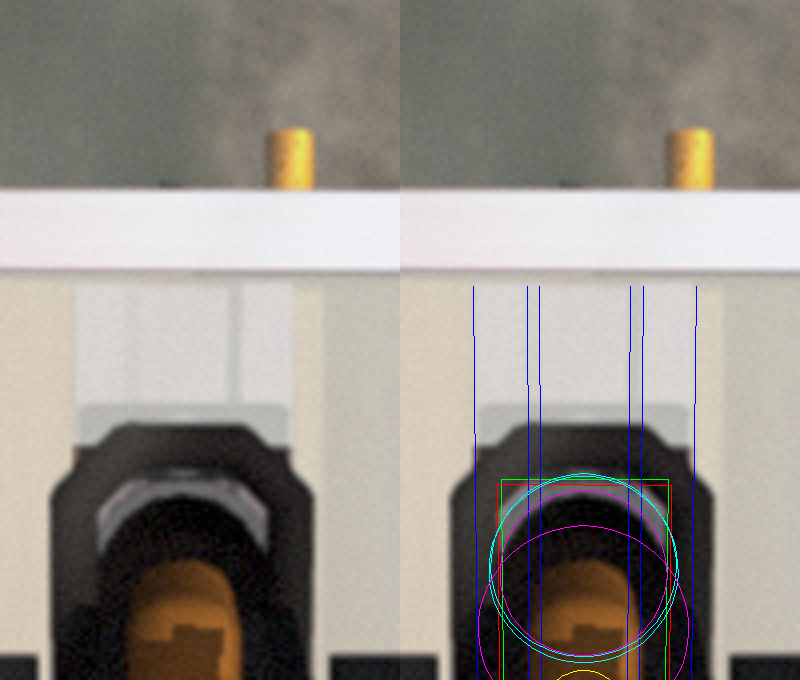

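Call:
drive_tool(
  targets=[-0.05, 0, 0.02, 0, 0, 0, -0.09, 0, 0.06, 0, 0, 0, -0.09, 0, 0.06, 0, 0, 0, -0.09, 0, 0.06, 0, 0, 0],
)

```text
time: 19.02
position: [0.5846, -0.4062, 0.1573]
tool_rot: [0.965, 0.123, 0.114, 0.204]
ft_force: [-5.3, 0.1, 0.3]
grip_width: 0.0133
```

```bash
python3 st2.py -2.5 -0.8 -10.7
```

```text
t 19.0167 carrier in rail mm [-0.351  31.1853 -1.472 ] axis deg [ 0.1002 -0.098 ] F rail [-0.9675 -5.1286  0.8302] M rail [-1.506   0.4705  0.1205] qd 0.002330843577412102 w 0.013335425847271896
```

Call:
drive_tool(
  targets=[-0.05, 0, 0, 0, 0, 0, -0.1, 0, 0, 0, 0, 0, -0.1, 0, 0, 0, 0, 0],
)

```text
time: 19.27
position: [0.5842, -0.4064, 0.1573]
tool_rot: [0.965, 0.123, 0.114, 0.204]
ft_force: [-3.9, 2.1, 1.6]
grip_width: 0.0136
```

```bash
python3 st2.py -2.5 -0.8 -10.7
python3 - <<'E'
from h import *
o=robot.get_obs()
f=np.load("rail.npz");R=f["R"]
T=Ro.from_quat(o["tool_rot"]).as_matrix()
a=T.T@R[:,2]; print("axis",a)
p=np.array([-.25,-.08,-1.87])+Ro.from_rotvec([0,-10.7,0],degrees=True).as_matrix()@[0,0,14.]
for ph in range(0,100,7): print(ph,np.round(np.r_[p-Ro.from_rotvec(a*ph,degrees=True).as_matrix()@p,a*ph],2))
E
```

```text
t 19.2667 carrier in rail mm [-0.2476 30.8527 -1.5105] axis deg [ 0.0751 -0.1593] F rail [-1.9452 -3.3645  2.6372] M rail [-1.1852  0.6208  0.0837] qd 0.0027084718475147668 w 0.013638092133432787
axis [ 0.1884 -0.0013 -0.9821]
0 [ 0.  0.  0.  0. -0. -0.]
7 [ 0.01 -0.07  0.    1.32 -0.01 -6.87]
14 [  0.01  -0.14   0.     2.64  -0.02 -13.75]
21 [ -0.    -0.21  -0.     3.96  -0.03 -20.62]
28 [ -0.02  -0.27  -0.     5.28  -0.04 -27.5 ]
35 [ -0.05  -0.34  -0.01   6.59  -0.05 -34.37]
42 [ -0.08  -0.4   -0.01   7.91  -0.06 -41.25]
49 [ -0.12  -0.45  -0.02   9.23  -0.06 -48.12]
56 [ -0.16  -0.51  -0.03  10.55  -0.07 -55.  ]
63 [ -0.22  -0.55  -0.04  11.87  -0.08 -61.87]
70 [ -0.27  -0.59  -0.05  13.19  -0.09 -68.75]
77 [ -0.33  -0.62  -0.06  14.51  -0.1  -75.62]
84 [ -0.4   -0.64  -0.08  15.83  -0.11 -82.5 ]
91 [ -0.46  -0.66  -0.09  17.14  -0.12 -89.37]
98 [ -0.53  -0.66  -0.1   18.46  -0.13 -96.25]
```

Call:
drive_tool(
  targets=[0, -0.03, 0, 0.7, 0, -3.5, 0.01, -0.07, 0, 1.3, 0, -6.9, 0.01, -0.11, 0, 2, 0, -10.3, 0.01, -0.14, 0, 2.6, 0, -13.8, 0, -0.18, 0, 3.3, 0, -17.2, 0, -0.21, 0, 4, 0, -20.6, -0.02, -0.27, 0, 5.3, 0, -27.5, -0.05, -0.34, -0.01, 6.6, 0, -34.4, -0.08, -0.4, -0.01, 7.9, -0.1, -41.2, -0.08, -0.4, -0.01, 7.9, -0.1, -41.2, -0.08, -0.4, -0.01, 7.9, -0.1, -41.2],
)

```text
time: 20.18
position: [0.5834, -0.4048, 0.1566]
tool_rot: [0.871, 0.46, 0.026, 0.168]
ft_force: [-4.6, -1.2, 0.9]
grip_width: 0.0134
```

```bash
python3 st2.py -2.5 -0.8 -10.7;python3 - <<'E'
from h import *
snap("wrist","w14")
E
python3 ov.py w14 200 60 360 260 3 -2.5 -0.8 0 -10.7
```

```text
t 20.1833 carrier in rail mm [ 2.4552 31.2617 -1.4996] axis deg [-0.0836 -0.0865] F rail [ 0.5911 -4.7785  0.6981] M rail [-1.4345 -0.4972  0.0002] qd 0.014807080383424081 w 0.013354876461991306
carrier in rail [ 2.4552 31.2617 -1.4996] axis [-0.0836 -0.0865]
```

View pics/w14_ov.png

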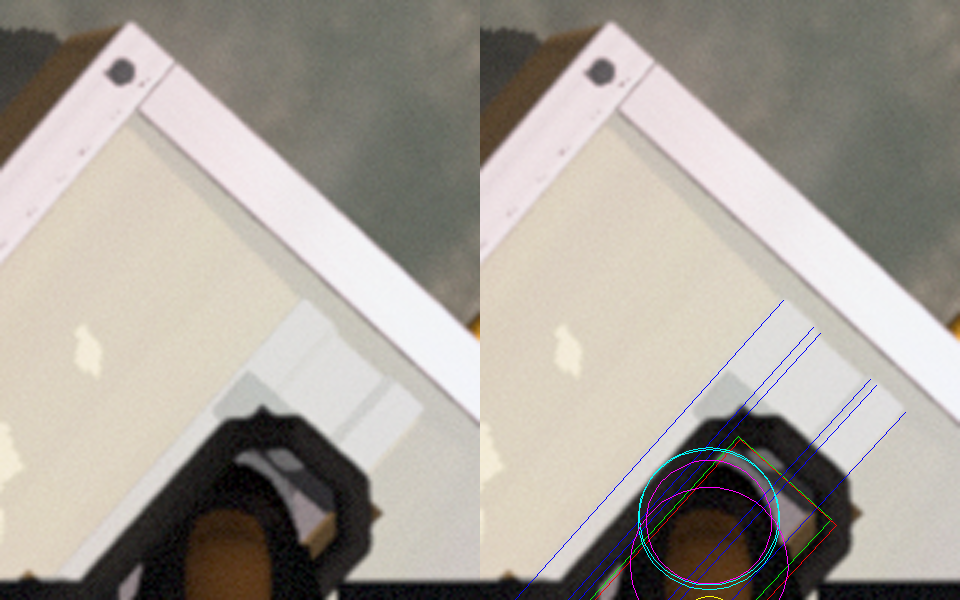

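```bash
cat > tgt.py <<'E'
from h import *
import sys
x,y,z,yaw=[float(a) for a in sys.argv[1:5]]
f=np.load("rail.npz");R,O=f["R"],f["O"]
o=robot.get_obs()
T0=toolR(R[:,1],-R[:,2])@Ro.from_rotvec([0,10.7,0],degrees=True).as_matrix()
Rc=Ro.from_rotvec([0,-10.7,0],degrees=True).as_matrix()
def row(yaw):
    T=Ro.from_rotvec(R[:,2]*np.radians(yaw)).as_matrix()@T0
    pos=O+R@(np.array([x,y,z])/1000)-T@(np.array([-.0025,-.0008,-.0187])+Rc@[0,0,.14])
    return delta(pos,T,o)
Tc=Ro.from_quat(o["tool_rot"]).as_matrix(); 
cur=R.T@Tc[:,1]; print("cur yaw",np.degrees(np.arctan2(cur[1],cur[0])))
for w in sys.argv[4:]: print(w,row(float(w)))
E
python3 tgt.py 0 30.7 -1.5 49 56 63 70 77 84 90
```

```text
cur yaw 41.81045604945002
49 [ 0.12 -0.26  0.03  1.46 -0.   -7.04]
56 [  0.12  -0.33   0.03   2.76   0.   -13.92]
63 [  0.1   -0.41   0.02   4.06   0.01 -20.8 ]
70 [  0.08  -0.48   0.02   5.36   0.02 -27.68]
77 [  0.05  -0.54   0.01   6.66   0.03 -34.55]
84 [  0.02  -0.61   0.01   7.96   0.04 -41.43]
90 [ -0.02  -0.66  -0.     9.07   0.04 -47.33]
```

Call:
drive_tool(
  targets=[0.06, -0.12, 0.01, 0.7, 0, -3.5, 0.1, -0.22, 0.02, 1.5, 0, -7, 0.12, -0.3, 0.03, 2.1, 0, -10.5, 0.12, -0.33, 0.03, 2.8, 0, -13.9, 0.1, -0.41, 0.02, 4.1, 0, -20.8, 0.08, -0.48, 0.02, 5.4, 0, -27.7, 0.05, -0.54, 0.01, 6.7, 0, -34.6, 0.02, -0.61, 0.01, 8, 0, -41.4, -0.02, -0.66, 0, 9.1, 0, -47.3, -0.02, -0.66, 0, 9.1, 0, -47.3, -0.02, -0.66, 0, 9.1, 0, -47.3, -0.02, -0.66, 0, 9.1, 0, -47.3],
)

```text
time: 21.23
position: [0.5785, -0.4004, 0.154]
tool_rot: [0.624, 0.771, -0.078, 0.097]
ft_force: [-0.3, -2.0, -0.3]
grip_width: 0.0137
```

```bash
python3 st2.py -2.5 -0.8 -10.7;python3 tgt.py 0 30.7 -1.5 90; python3 - <<'E'
from h import *
snap("wrist","w15")
E
python3 ov.py w15 180 60 360 260 3 -2.5 -0.8 0 -10.7
```

```text
t 21.2333 carrier in rail mm [-1.2656 31.4041 -1.5412] axis deg [ 0.0601 -0.0273] F rail [ 1.5486 -0.6981 -1.0693] M rail [-0.1956 -0.4728  0.0235] qd 0.01211730796456594 w 0.013703721821480244
cur yaw 89.9073477283952
90 [-0.11 -0.07 -0.02  0.04 -0.06 -0.09]
carrier in rail [-1.2656 31.4041 -1.5412] axis [ 0.0601 -0.0273]
```

View pics/w15_ov.png

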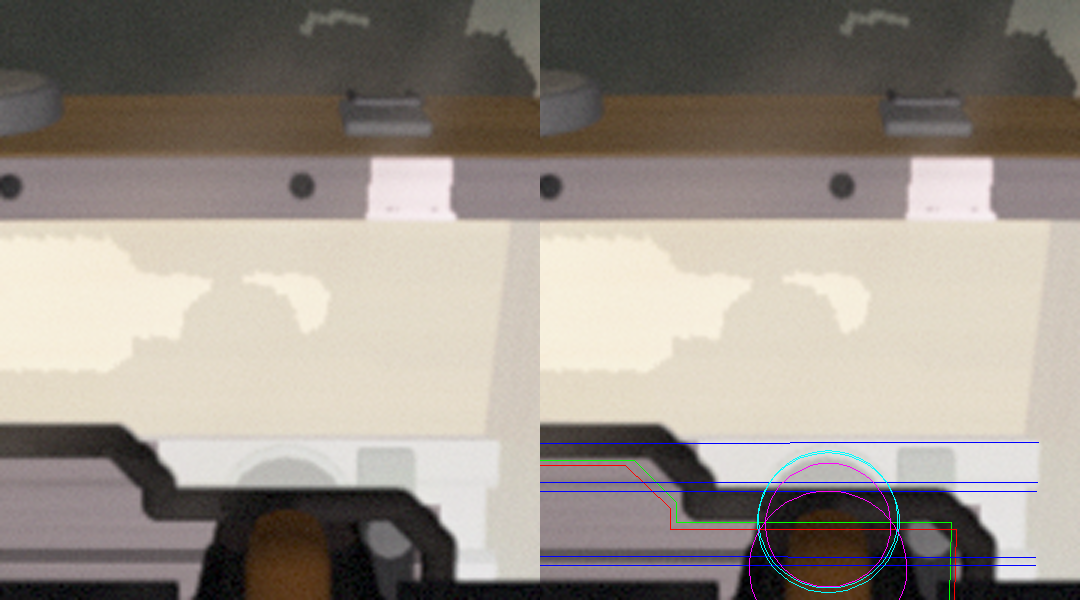

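Call:
drive_tool(
  targets=[-0.1, 0, 0, 0, 0, 0, -0.2, 0.05, 0, 0, 0, 0, -0.2, 0.1, 0, 0, 0, 0, -0.2, 0.1, 0, 0, 0, 0, -0.2, 0.1, 0, 0, 0, 0],
)

```text
time: 21.7
position: [0.5787, -0.401, 0.1543]
tool_rot: [0.624, 0.772, -0.078, 0.095]
ft_force: [-1.3, 2.6, 3.9]
grip_width: 0.0136
```

```bash
python3 st2.py -2.5 -0.8 -10.7
```

```text
t 21.7 carrier in rail mm [-0.9194 31.2378 -1.508 ] axis deg [0.2334 0.103 ] F rail [-0.9265 -0.7568  4.7549] M rail [-0.0095  0.3261 -0.0962] qd 0.0018702025942719496 w 0.013614812690352397
```

Call:
drive_tool(
  targets=[0, 0.05, 0, 0, 0, 0, -0.02, 0.1, -0.06, 0, 0, 0, -0.02, 0.1, -0.06, 0, 0, 0, -0.02, 0.1, -0.06, 0, 0, 0],
)

```text
time: 22.03
position: [0.5791, -0.4011, 0.1544]
tool_rot: [0.624, 0.772, -0.078, 0.094]
ft_force: [-1.0, 3.0, 4.2]
grip_width: 0.0134
```

```bash
python3 st2.py -2.5 -0.8 -10.7
```

```text
t 22.0333 carrier in rail mm [-0.7604 31.4419 -1.501 ] axis deg [0.2616 0.1778] F rail [-1.0325 -0.3152  5.1273] M rail [-0.2877  0.488  -0.0512] qd 0.002871503389851206 w 0.013448787961902967
```

Call:
drive_tool(
  targets=[0.02, 0.05, -0.08, 0, 0, 0, 0.02, 0.1, -0.08, 0, 0, 0, 0.02, 0.1, -0.08, 0, 0, 0, 0.02, 0.1, -0.08, 0, 0, 0],
)

```text
time: 22.37
position: [0.5797, -0.401, 0.1546]
tool_rot: [0.624, 0.772, -0.079, 0.094]
ft_force: [-2.4, 0.5, -1.0]
grip_width: 0.0139
```

```bash
python3 st2.py -2.5 -0.8 -10.7
```

```text
t 22.3667 carrier in rail mm [-0.6454 31.9153 -1.3629] axis deg [0.2541 0.2234] F rail [-1.331  -2.2283 -0.5351] M rail [-0.7396  0.1963  0.0075] qd 0.0017964058603382818 w 0.013922925228496972
```

```bash
python3 - <<'E'
from h import *
snap("wrist","w16")
E
python3 ov.py w16 180 60 360 260 3 -2.5 -0.8 0 -10.7
```

```text
carrier in rail [-0.6454 31.9153 -1.3629] axis [0.2541 0.2234]
```

View pics/w16_ov.png

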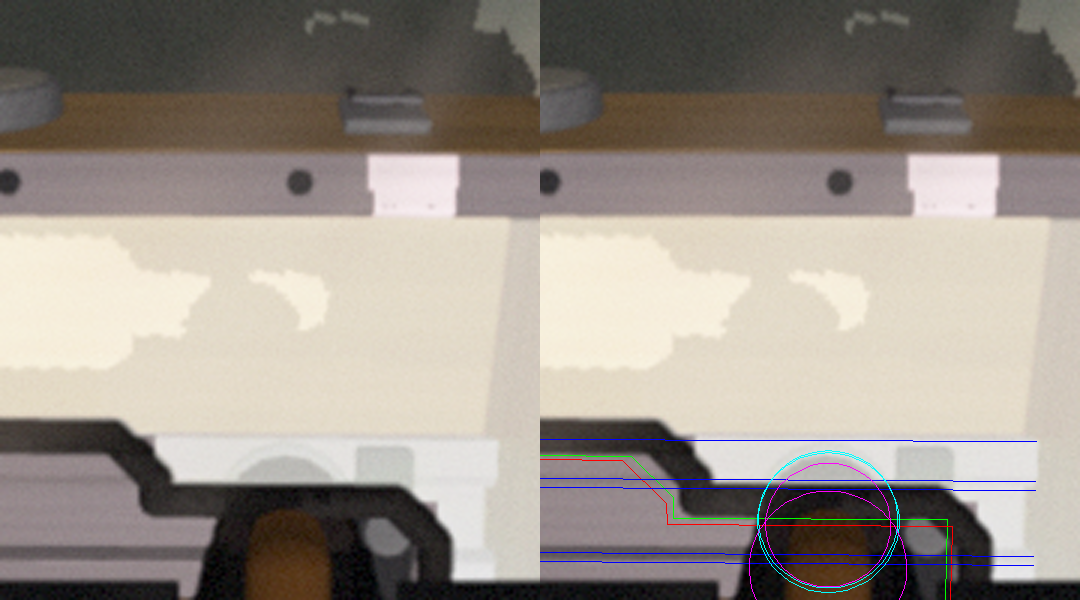

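Call:
drive_tool(
  targets=[0, 0, 0, 0, 0, 0, 0, 0, 0, 0, 0, 0, 0, 0, 0, 0, 0, 0, 0, 0, 0, 0, 0, 0, 0, 0, 0, 0, 0, 0, 0, 0, 0, 0, 0, 0],
  grip=0,
)

```text
time: 22.92
position: [0.5809, -0.4011, 0.1556]
tool_rot: [0.623, 0.772, -0.078, 0.095]
ft_force: [-0.7, -0.6, -0.1]
grip_width: 0.0411
```

```bash
python3 st2.py -2.5 -0.8 -10.7; python3 - <<'E'
from h import *
snap("wrist","w17")
E
python3 ov.py w17 180 60 360 260 3 -2.5 -0.8 0 -10.7
```

```text
t 22.9167 carrier in rail mm [ 0.3148 33.4221 -0.6087] axis deg [0.15   0.0773] F rail [ 0.3341 -0.8532 -0.2891] M rail [ 0.0827  0.1332 -0.0052] qd 0.002918058577630286 w 0.04108171293082393
carrier in rail [ 0.3148 33.4221 -0.6087] axis [0.15   0.0773]
```

View pics/w17.png

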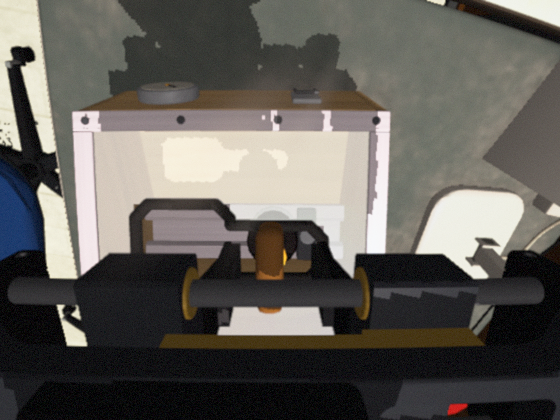

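Call:
drive_tool(
  targets=[0.1, 0, -0.5, 0, 0, 0, 0.28, 0, -1.5, 0, 0, 0, 0.56, 0, -3, 0, 0, 0, 0.95, 0, -5, 0, 0, 0, 1.5, 0, -8, 0, 0, 0, 2.1, 0, -11, 0, 0, 0, 2.5, 0, -13, 0, 0, 0, 2.8, 0, -14.7, 0, 0, 0, 2.8, 0, -14.7, 0, 0, 0, 2.8, 0, -14.7, 0, 0, 0],
)

```text
time: 23.8
position: [0.5682, -0.3389, 0.2936]
tool_rot: [0.623, 0.772, -0.078, 0.097]
ft_force: [0.1, 0.2, -0.7]
grip_width: 0.0438
```

```bash
python3 - <<'E'
from h import *
o,_,_=snap("wrist","w18");print(o["time"],o["ft_force"]); snap("scene","s18"); snap("top","t18")
E
python3 ov.py w18 190 120 350 270 5
```

```text
23.8 [ 0.09    0.1666 -0.6653]
carrier in rail [-27.0247  35.0384 154.2187] axis [10.65   -0.0293]
```

View pics/w18.png

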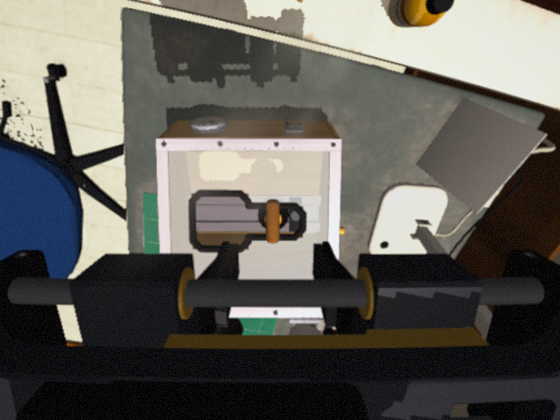

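View pics/s18.png

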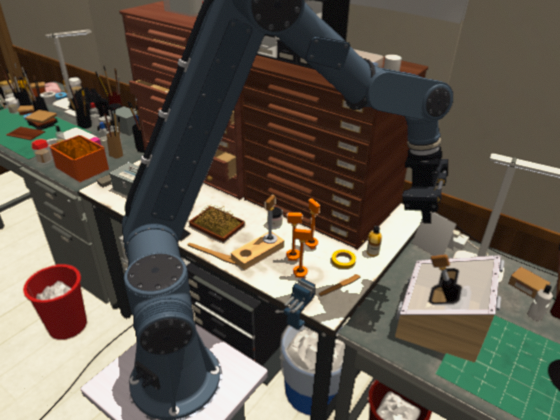

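Carrier stands in the narrow end, wing across the slot, the bare carrier still stands. Closer check of yaw, gap and tilt.

```bash
python3 - <<'E'
from h import *
c,p,d=load("wrist","w18")
cv2.imwrite("pics/w18c.png",cv2.resize(p[180:260,230:330,::-1],None,fx=8,fy=7.5,interpolation=cv2.INTER_CUBIC))
cv2.imwrite("pics/w18c.png",cv2.resize(p[180:255,230:330,::-1],None,fx=8,fy=8,interpolation=cv2.INTER_CUBIC))
E
```

```text
(no output)
```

View pics/w18c.png

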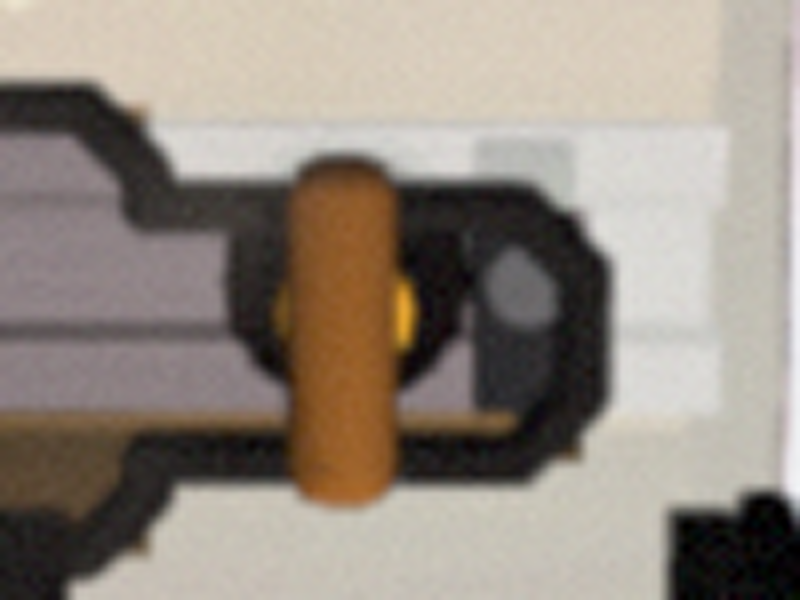

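```bash
python3 - <<'E'
from h import *
c,p,d=load("wrist","w18")
f=np.load("rail.npz");R,O=f["R"],f["O"]
def at(q,z):
    o,dd=ray(c,[(230+(q[0]-3.5)/8,180+(q[1]-3.5)/8)]);o=R.T@(o-O);dd=R.T@dd[0];return (o+dd*(z-o[2])/dd[2])*1000
print("stop edge",at((473,370),.0116),at((473,250),.0116))
print("tube L/R top",at((228,290),.0685),at((462,290),.0685),"bottom edge",at((345,392),.0685))
print("wing top ends", at((340,160),.155),at((345,505),.155),"sides",at((290,330),.155),at((398,330),.155))
for q in [(343,200),(343,250),(343,300),(343,350),(343,400),(343,450),(343,490),(300,330),(385,330),(250,300),(440,300),(270,350),(420,350),(415,320),(280,310)]:
    uv=(230+q[0]/8,180+q[1]/8);dep=d[int(round(uv[1])),int(round(uv[0]))];print(q,R.T@(ondepth(c,[uv],[dep])[0]-O)*1000)
E
```

```text
stop edge [16.0413 53.4234 11.6   ] [-5.9287 53.2668 11.6   ]
tube L/R top [-5.4406 12.1545 68.5   ] [-5.5398 49.0749 68.5   ] bottom edge [10.7888 30.6434 68.5   ]
wing top ends [-31.8679  30.78   155.    ] [ 10.6076  31.457  155.    ] sides [-11.0813  24.7125 155.    ] [-11.1169  37.8853 155.    ]
(343, 200) [-26.5163  31.5699 154.2185]
(343, 250) [-20.268   31.5701 152.9775]
(343, 300) [-14.3612  31.5986 155.0292]
(343, 350) [ -8.3578  31.6179 156.0284]
(343, 400) [ -1.9669  31.6169 154.6531]
(343, 450) [  4.0687  31.6355 155.5958]
(343, 490) [  9.1318  31.6405 155.1826]
(300, 330) [-10.6597  26.3601 155.0333]
(385, 330) [-10.3481  36.7496 152.6047]
(250, 300) [-3.3133 16.1774 68.5637]
(440, 300) [-3.4639 46.149  69.1133]
(270, 350) [ 4.5721 19.3439 69.0798]
(420, 350) [ 4.3906 43.019  69.8712]
(415, 320) [-0.2399 42.2295 68.8592]
(280, 310) [-51.5972  34.1071 447.5183]
```

```bash
python3 - <<'E'
from h import *
c,p,d=load("wrist","w18")
f=np.load("rail.npz");R,O=f["R"],f["O"]
def at(q,z):
    o,dd=ray(c,[(230+(q[0]-3.5)/8,180+(q[1]-3.5)/8)]);o=R.T@(o-O);dd=R.T@dd[0];return (o+dd*(z-o[2])/dd[2])*1000
print("rail edges",at((650,125),-.002),at((650,412),-.002), at((180,412),-.002))
print("stop ends",at((520,138),.0116),at((490,412),.0116))
print("rim slot inner: top",at((200,230),.0885),at((200,230),.0795),"bottom",at((300,435),.0885),at((300,435),.0795))
print("slot", at((100,335),-.002), at((100,195),-.002), "cam",R.T@(ray(c,[(1,1)])[0]-O))
E
python3 ov.py w18 225 175 335 255 4; python3 - <<'E'
import cv2
p=cv2.imread("pics/w18_ov.png"); h,w=p.shape[:2]; cv2.imwrite("pics/w18_ov2.png",cv2.resize(p[:,w//2:],None,fx=1.7,fy=1.7))
E
```

```text
rail edges [-27.9615  86.6266  -2.    ] [26.0663 87.4088 -2.    ] [26.2919 -1.0417 -2.    ]
stop ends [-26.2597  61.6037  11.6   ] [23.7787 56.5815 11.6   ]
rim slot inner: top [-16.8746   9.1653  88.5   ] [-16.0041   8.5401  79.5   ] bottom [14.0595 24.0692 88.5   ] [15.7054 23.8176 79.5   ]
slot [ 11.7148 -15.9777  -2.    ] [-14.6298 -15.7528  -2.    ] cam [-0.0516  0.0341  0.4475]
carrier in rail [-27.0247  35.0384 154.2187] axis [10.65   -0.0293]
```

View pics/w18_ov2.png

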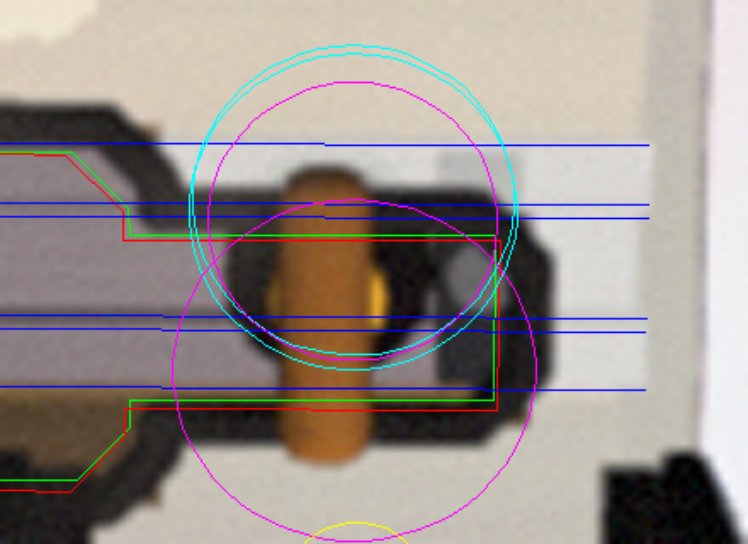

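```bash
python3 - <<'E'
from h import *
o=robot.get_obs();print(o["time"],o["ft_force"],abs(o["joint_velocities"]).max())
print(robot.hand_in())
E
```

```text
23.95 [ 0.4435  0.1129 -0.0915] 0.015299054276931243
the job is handed in; nothing more can be done
None
```

I put the lacquered tube's carrier away in the curing box and handed the job in at 23.95 s. The hand-in gives no verdict.

**What happened**
- I took the carrier by its wing, lowered it through the port square to the lid and seated it on the rail.
- On the first slide I pressed down too hard. The collar stuck and the carrier swung about 11° in the grip.
- I tilted the tool to bring the carrier upright again, re-seated it and carried it to the stop just clear of the lips.
- I pressed it against the stop until the wrist read about 5 N. That is well under the 25 N at which the stop slips, but I did not measure whether the stop moved.
- I turned it 90°, felt light stop contact again at about 2 N, let go and withdrew 15 cm.

**Last checks**
- **Turn:** the wing lies square across the slot, within about 2°.
- **Stop:** the collar is within about 1 mm of touching the stop.
- **Hand:** the gripper is clear of everything, with wrist force near zero.
- **Bare carrier:** it still stands in its hole in the last scene picture.

**What did not fully agree**
- **Lean:** the released carrier leans slightly downslope. I put it at roughly 2.5 to 4.5° against the 5.7° limit. The play between foot and lips should allow only about 2.4°.
- **Sideways position:** on camera the carrier's upper part lies 8 to 10 mm downslope. From that and the slot width I take the collar to be 2 to 3 mm off the slot's middle (limit 5 mm). I could not see the collar directly.
- **Camera bias:** camera readings differed by 1 to 4 mm between tool orientations, so I relied on positions within a single picture and on forces.

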